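# Turn the coaster over with the turner and hang the turner up

## Robot

A 6-joint arm with a two-finger parallel gripper is mounted at the origin on the work surface. World frame = base frame: x ahead of the robot, y to its left, z up, the work surface at z = 0. Lengths are in mm, angles in degrees, forces in N, time in s.
With the tool pointing down it reaches from about 350 to 850 mm from the base axis. Payload 8.1 kg.
Tool frame: the origin (TCP) lies between the finger pads; the fingertips stand 25 mm ahead of it and the grasp point (between the pads) lies 6 mm ahead of it (r.tcp_to_tips is the distance from the TCP to the fingertips, in mm); z points along the fingers, y is the line along which they close (so a half turn about z gives the same grasp; the last joint's range is limited). The gripper opens to 85 mm and grips with 20 to 120 N. Pads are 22 mm wide; open, the fingers measure 114 mm over their backs; the gripper's body (76 mm by 85 mm) begins 54 mm behind the grasp point. The pads swing forward as they close: fully open they stand 13 mm farther back than shut.
Start: joints at [58.992, 7.471, 85.268, -0, 87.261, -4.893], TCP at [264.089, 538.76, 256.292] pointing down, gripper open.
Joint ranges: [-169.43, 169.43], [-51.17, 129.36], [1.28, 143.12], [-76.62, 256.62], [0, 156.53], [-152.29, 152.29]. Speed limits (degrees/s): [136.94, 136.94, 159.86, 180, 180, 180].

## Interface

Orientations are given as [roll, pitch, yaw] about the fixed x, y, z axes, in that order (R = Rz(yaw) Ry(pitch) Rx(roll)).
In Python, from bench import r gives the robot as it stands.
- The arm moves only by the tool apply_moves, never from a script. Its arguments are lists of equal length, an entry for each row: "angular": the turn, a rotation vector about the world's x, y, z in units of 8 degrees (1.0 is 8 degrees), a list of three; "travel": the shift along the world's x, y, z in units of 40 mm (1.0 is 40 mm), a list of three; "jaw": the opening, from 0 (shut) to 1 (fully open). A call has 1 to 20 rows; each row shifts and turns the commanded pose from where the row before left it; what a row does not reach is not made up. A row lasts 1/8 s, in which the tool goes at most 62.5 mm and 10.7 degrees, less where a joint would pass 70% of its speed; a pose out of reach is approached as far as the arm can. A call is refused whole if a number of a shift passes 1 or a number of a turn 1, either way. A call with a gripper value outside its range is refused whole. The fingers move at their own pace and stop on an object; "force" is the grip in N (left out, the last holds). Time passes only in rows, so rows that do not move let the fingers close. It gives the time, the measured TCP pose, the force, the opening and the grip force at its end, in the units of the state.
- r.sense(): the state, without advancing time (a new reading comes with each control period).
- r.snapshot(name): name is "scene" or "top" or "wrist"; returns a dict with "color" (420x560x3 uint8, red, green, blue), "fx", "fy", "cx", "cy" (pixels), "R" (3x3) and "t" (3): a world point X has camera coordinates R X + t; the wrist camera has in their place "mount" (4x4, takes a point from camera to tool coordinates, whose origin is the TCP and whose axes are the flange's). Camera axes: x right, y down, z forward; pixel columns grow to the right and rows downward; lengths in mm; the calibration is good to about 2 mm. A picture is of the moment at which its call begins: read the wrist's pose just before it. There is no depth.
- r.hand_in(): hands the job in; it is judged then, once.
The state is a dict: "time": time; "joint_pos": joint angles; "qd": joint speeds; "joint_efforts": joint torques, N m; "tool_pos": TCP position; "tcp_rot": TCP orientation; "ft_force": force on the tool from outside, world axes, zero at the start; "wrist_torque": the same for the moment, N m; "finger_gap": finger opening in mm; "grip_force": force on a finger pad.
Only numpy, scipy, OpenCV 4.12 (cv2) and the standard library are available. Lean on these libraries where they do the work, as an engineer would, in place of code of your own. Each camera call takes 0.05 s, during which the arm holds its last target. There are 200 camera calls.

## Task

The freshly cleaned coaster on the wire rack has to dry its underside: pick up the spatula, lift the coaster off the rack with it, and flip it over low above the wooden tray with a turn of the wrist, so that it lies flat in the tray, black rubber back up. Do not touch the coaster with the gripper or let it fall hard. Then hang the spatula by its loop on the hook of the stand (it may still sway a little), leaving the other things on the desk where they are.

Things in the scene. Friction and masses are not known exactly. Their poses are not given: they have to be found in the camera images.
- spatula: Offset turner, 140 g. Steel blade 52 mm wide (y), 2 thick, x -60 to 42; origin on its underside, x to its free tip, z out of its upper face (up at start). Neck climbs at x -56 to -86 to an 8-sided wooden handle, 22 across flats (9 wide; up, sideways and at 45 deg), along x at z 70, x -85 to -205; then a loop. Balance near x -117. A 90 mm coaster sits clear of the neck if centred at x >= -5.
- spatula_grip (a point): Point on the spatula's handle axis, 130 mm behind and 70 mm above the spatula's origin: the free stretch of handle between neck and rest. Axes as the spatula's.
- spatula_loop (a point): Centre of the round hanging loop at the end of the handle, 230 mm behind and 70 mm above the spatula's origin. Loop of 7 mm steel wire, clear opening 40 mm; its hole runs along the spatula's y axis (across the blade). Axes as the spatula's.
- rest: Fixed small wooden rest carrying the rear of the spatula's handle; block 26 x 46 mm, 67 mm high with two low cheeks, foot 50 x 70 mm. Origin at the centre of its underside, 185 mm behind the spatula's origin at the start.
- coaster: Square coaster 90 x 90 x 9 mm, white ceramic with a thin non-slip rubber back (grips about 1.0); about 95 g. Origin at the centre of its rubber face; z points out of the ceramic face (up at the start, lying on the rack). Turned over, z points down and the origin is on top.
- rack: Fixed steel wire drying rack; origin on the desk under its centre. Two level 8 mm rails along its x axis at y = +-38 mm, x -55 to 55, tops 60 mm above the desk; uprights at the rail ends, cross bars only at desk level (8 mm). A blade can enter along x between the rails (68 mm clear) beneath the coaster. Its -x end faces the robot.
- tray: Fixed open square wooden tray, floor lined with non-slip rubber, 170 x 170 mm outside, 160 mm inside, 16 mm high with 5 mm walls and floor. Origin at the centre of its underside.
- hookstand: Fixed stand: foot 110 x 120 x 12 mm, post 18 mm diameter and 330 mm high at its origin (centre of the underside), and one 8 mm wire hook from the post at 300 mm height, running level along the stand's -x axis (towards the robot) for 75 mm, its end turned up at about 45 degrees.
- hook_seat (a point): Top of the hook's level wire, 55 mm in front of the post (-x), 304 mm above the desk: where the loop should hang. Axes as the stand's.
- hook_tip (a point): Upturned end of the hook, 87 mm in front of the post and 312 mm above the desk (wire centre).
- mug: Brown mug, 80 mm diameter, 90 mm high, handle at its +y. Bystander. Origin at the centre of its underside.
- tumbler: Steel tumbler, 72 mm diameter, 110 mm high. Bystander. Origin at the centre of its underside.
- mouse: Black computer mouse 100 x 60 x 32 mm. Bystander. Origin at the centre of its underside.
- tape: Grey tape measure lying on its side, 75 x 70 x 45 mm. Bystander. Origin at the centre of its underside.
- glue: White bottle, 52 mm diameter, 130 mm high. Bystander. Origin at the centre of its underside.
- jar: Glass jar, 72 mm diameter, 90 mm high. Bystander. Origin at the centre of its underside.
- driver: Screwdriver lying along its x axis, about 200 mm long and 30 mm high. Bystander. Origin at the centre of its underside.
- notes: Block of note paper 76 x 76 x 30 mm. Bystander. Origin at the centre of its underside.
There are look-alikes about, which are no part of the job. Several things have the shape of the coaster; the one meant has the colours described above.

How it is judged (in metres and radians):
On the way, in this order (a step that is already met when the one before it is completed fails the run):
1. the coaster is carried on the spatula, rubber back down and roughly level, at least 15 mm clear above the rack's rails (height (world z) of coaster above 0.075 m and contact force between coaster and spatula above 0.2 N and contact force between coaster and rack below 0.05 N and angle between coaster's own z axis and vertical below 0.4 rad), for 0.2 s.
2. the coaster lies flat in the tray, turned over, and the spatula has left it (x of coaster in the frame of tray between -0.04 and 0.04 m and y of coaster in the frame of tray between -0.04 and 0.04 m and z of coaster in the frame of tray below 0.019 m and angle between coaster's own z axis and vertical above 3.02 rad and contact force between coaster and spatula below 0.05 N), for 0.3 s.
At the end, for the whole second after the job is handed in: Coaster at rest in the tray, rubber back up, flat within 7 deg, centre within 40 mm of the tray's middle along each side. Spatula hangs by its loop on the hook, handle end up within 48 deg of plumb (may sway), loop centre 5-90 mm before the post, 270-312 mm high, within 20 mm sideways (x of coaster in the frame of tray between -0.04 and 0.04 m and y of coaster in the frame of tray between -0.04 and 0.04 m and z of coaster in the frame of tray below 0.019 m and angle between coaster's own z axis and vertical above 3.02 rad and x of spatula_loop in the frame of hookstand between -0.09 and -0.005 m and y of spatula_loop in the frame of hookstand between -0.02 and 0.02 m and z of spatula_loop in the frame of hookstand between 0.27 and 0.312 m and angle between spatula's own x axis and vertical above 2.3 rad and linear speed of coaster below 0.03 m/s and contact force between spatula and hookstand above 0.2 N and angular speed of spatula below 3 rad/s); the robot touches nothing.
It fails at once if the gripper or arm touches the coaster (contact force between coaster and the fingers above 0.5 N or contact force between coaster and the arm above 0.5 N).
It fails at once if the coaster falls hard (faster than 1.3 m/s) (linear speed of coaster above 1.3 m/s).
It fails at once if a bystander is moved by more than 30 mm (distance of any of mug, tumbler, mouse, tape, glue, jar, driver, notes from where it was at the start of the episode above 0.03 m).
It also fails if it takes over 72 s, if anything falls off the work surface, if the arm or the gripper's body presses on something with over 40 N, if the wrist force passes 120 N, or if a joint passes its speed limit or range.

## Working session

There is one attempt and no reset: what is moved stays moved. The work goes in short steps, Python scripts to look and compute and a tool call to move; the robot and the scene stay as the last step left them, time stands still between calls to the robot, and variables do not carry over. Pictures are saved under pics/ and viewed, at most 10 in all, crops included, and the job is handed in when it is done.

Besides the shell and the picture viewer there is one more tool, called by a JSON object that holds its "api" and its "payload", one argument or row to a line. apply_moves: Moves the arm, as the interface text tells. Its arguments: {"type":"object","properties":{"angular":{"type":"array"},"travel":{"type":"array"},"jaw":{"type":"array"},"force":{"type":"number"}},"required":["angular","travel","jaw"]}

```bash
ls; mkdir -p pics; cat > h.py <<'E'
import numpy as np, cv2
from bench import r
def save(n,f):
    s=r.snapshot(n); cv2.imwrite(f,s["color"][:,:,::-1]); return s
E
python3 - <<'E'
from h import *
import pickle
d={n:r.snapshot(n) for n in("scene","top")}
pickle.dump(d,open("cal.pkl","wb"))
for n in d:
    cv2.imwrite(f"pics/{n}0.png",cv2.resize(d[n]["color"][:,:,::-1],(800,600),interpolation=cv2.INTER_CUBIC))
    print(n,d[n]["fx"],d[n]["cx"],d[n]["cy"],(-d[n]["R"].T@d[n]["t"]).round(), d[n]["R"].round(3).tolist())
E
```

```text
pics
scene 475.01903623079596 279.07260792627557 206.49536173813496 [1599. -348.  956.] [[0.318, 0.948, -0.01], [0.527, -0.186, -0.829], [-0.788, 0.259, -0.559]]
top 495.7442072680033 280.76660057022417 207.53037746504089 [ 274.  -16. 1868.] [[0.025, -1.0, -0.016], [-0.99, -0.023, -0.139], [0.138, 0.02, -0.99]]
```

View pics/scene0.png

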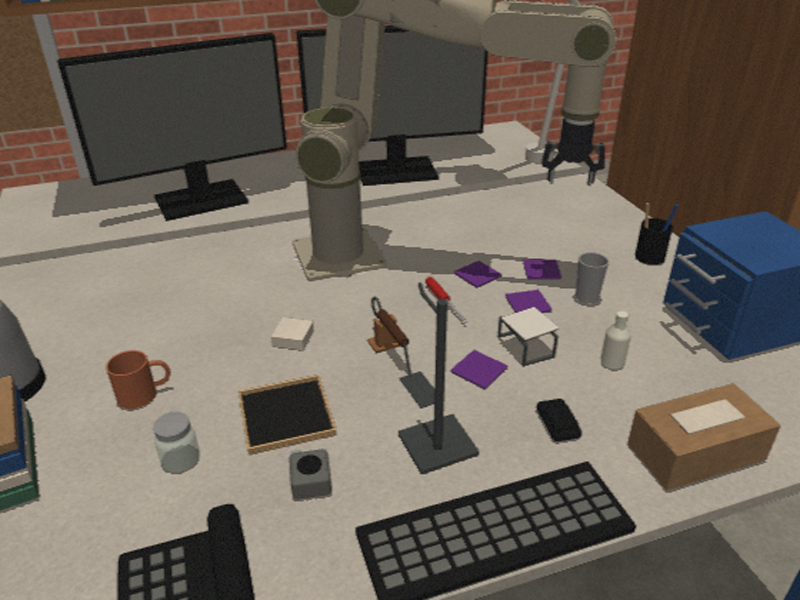

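View pics/top0.png

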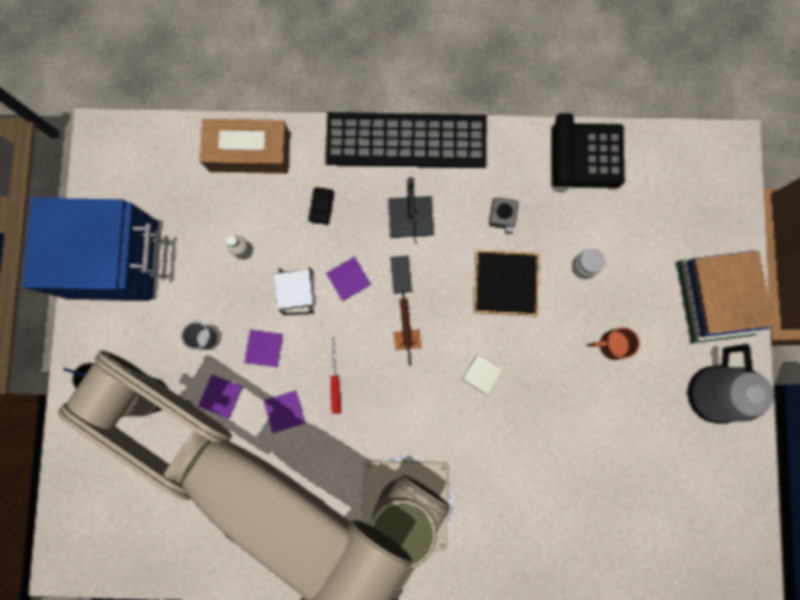

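The coaster is the white square at scene (528,322) / top (294,289), standing on the wire rack. The look-alikes are purple: top (350,278), (264,348), (220,396), (284,410). The pad at (482,374) is the notes block. Next I'll take enlarged crops of both views to confirm and measure.

```bash
python3 - <<'E'
import pickle,cv2
d=pickle.load(open("cal.pkl","rb"))
def crop(n,x0,y0,w,h,s,f):
    c=d[n]["color"][y0:y0+h,x0:x0+w,::-1]
    c=cv2.resize(c,None,fx=s,fy=s,interpolation=cv2.INTER_CUBIC)
    cv2.imwrite(f,c)
crop("scene",165,190,240,150,10/3,"pics/sc.png")
crop("top",185,115,200,150,4,"pics/tc.png")
E
```

```text
(no output)
```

View pics/sc.png

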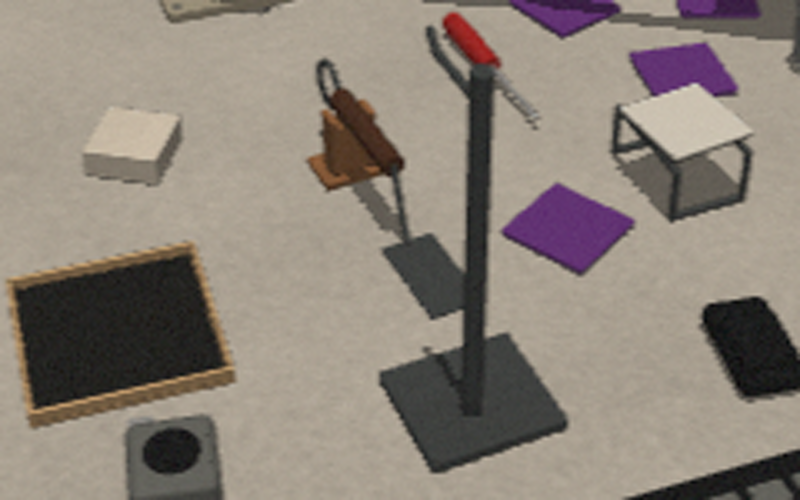

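View pics/tc.png

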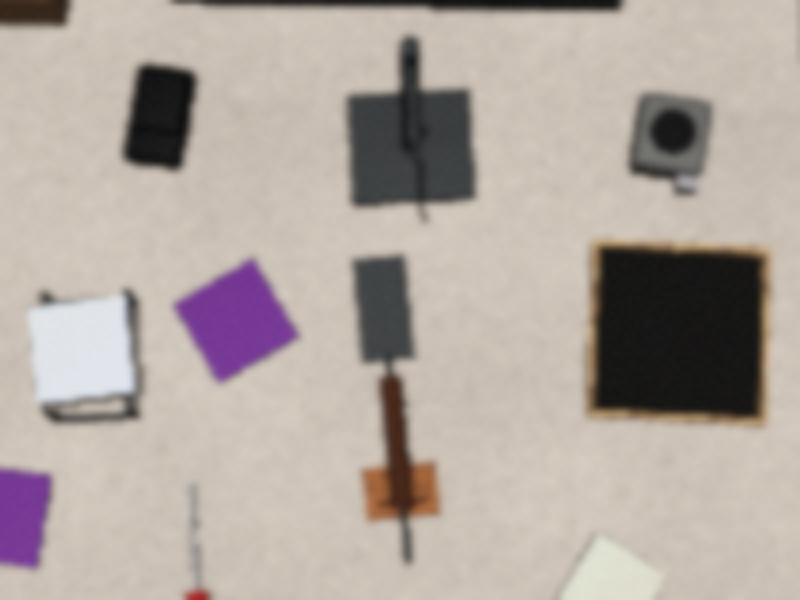

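```bash
cat > m.py <<'E'
import numpy as np,pickle,cv2
d=pickle.load(open("cal.pkl","rb"))
def full(n,p): return np.array(p,float)/(10/3)+[165,190] if n=="scene" else np.array(p,float)/4+[185,115]
def ray(n,p):
    c=d[n];u,v=full(n,p)
    k=np.array([(u-c["cx"])/c["fx"],(v-c["cy"])/c["fy"],1])
    w=c["R"].T@k; return -c["R"].T@c["t"],w/np.linalg.norm(w)
def tri(s,t):
    A=np.zeros((3,3));b=np.zeros(3)
    R=[ray("scene",s),ray("top",t)]
    for o,w in R:
        P=np.eye(3)-np.outer(w,w);A+=P;b+=P@o
    X=np.linalg.solve(A,b); e=max(np.linalg.norm((np.eye(3)-np.outer(w,w))@(X-o)) for o,w in R)
    return X,e
def atz(n,p,z):
    o,w=ray(n,p);return o+w*(z-o[2])/w[2]
E
python3 - <<'E'
from m import *
P={"co TL":((752,131),(28,310)),"co TR":((685,158),(128,294)),"co BR":((617,108),(135,392)),"co BL":((697,85),(40,405)),
"bl tip-y":((435,318),(404,256)),"bl rear-y":((383,250),(413,357)),"bl rear+y":((432,235),(363,361)),
"han front":((397,160),(390,378)),"han rear":((337,97),(401,510)),"loop":((325,78),(406,537)),
"tr TL":((233,375),(592,243)),"tr TR":((33,418),(769,249)),"tr BR":((10,282),(763,424)),"tr BL":((192,247),(588,418)),
"ft TL":((566,420),(347,97)),"ft TR":((437,465),(470,90)),"ft BR":((380,380),(475,198)),"ft BL":((509,337),(353,205)),
"post":((482,70),(410,45)),"tip":((431,30),(409,148))}
for k,(s,t) in P.items():
    X,e=tri(s,t);print(k,X.round(),round(e,1))
print("blade tip+y top z2",atz("top",(353,260),2).round())
for p in [(45,295),(130,293)]:print("rack z60",atz("top",p,60).round(1))
for p in [(52,412),(137,412)]:print("rack z0/60",atz("top",p,4).round(1),atz("top",p,56).round(1))
E
```

```text
co TL [575. 352.  62.] 1.7
co TR [594. 265.  65.] 7.7
co BR [501. 249.  62.] 1.3
co BL [488. 339.  59.] 3.7
bl tip-y [648.   8.  -5.] 3.4
bl rear-y [549.  -5.  -4.] 1.7
bl rear+y [544.  44.  -4.] 2.6
han front [519.  17.  72.] 3.8
han rear [398.   1.  65.] 0.4
loop [373.  -4.  72.] 0.7
tr TL [ 662. -174.    0.] 1.2
tr TR [ 660. -341.    5.] 3.0
tr BR [ 491. -336.    5.] 2.1
tr BL [ 494. -171.    1.] 2.2
ft TL [801.  65.   3.] 1.6
ft TR [811. -52.   4.] 4.2
ft BR [705. -61.  -2.] 2.1
ft BL [696.  58.   0.] 3.1
post [754.   2. 327.] 1.9
tip [672.  -2. 312.] 1.5
blade tip+y top z2 [640.  53.   2.]
rack z60 [589.5 336.   60. ]
rack z60 [593.1 257.   60. ]
rack z0/60 [486.7 334.7   4. ] [480.8 325.   56. ]
rack z0/60 [488.6 253.9   4. ] [482.6 246.4  56. ]
```

```bash
python3 - <<'E'
from h import *
s=r.sense()
for k,v in s.items(): print(k,np.round(v,3).tolist() if not isinstance(v,str) else v)
w=r.snapshot("wrist");print(w["fx"],w["cx"],w["cy"],np.array(w["mount"]).round(3).tolist(),[x for x in dir(r) if x[0]!="_"])
E
```

```text
time 0.1
joint_pos [58.991, 7.512, 85.322, 0.003, 87.26, -4.893]
qd [-0.004, -0.13, -0.13, 0.001, 0.009, 0.017]
joint_efforts [0.001, -57.096, -50.194, -0.0, 0.008, -0.0]
tool_pos [263.851, 538.386, 255.348]
tcp_rot [-179.907, -0.011, 153.884]
ft_force [0.523, -0.664, -0.8]
wrist_torque [-0.032, 0.0, -0.032]
grip_force 0.0
finger_gap 85.209
360.91095357511205 285.0298960751791 208.19971481398693 [[-0.001, -0.962, -0.272, 69.295], [1.0, -0.001, -0.0, -0.219], [-0.0, -0.272, 0.962, -117.977], [0.0, 0.0, 0.0, 1.0]] ['PlanningError', 'hand_in', 'sense', 'snapshot', 'tcp_to_tips']
```

```bash
cat >> h.py <<'E'
from scipy.spatial.transform import Rotation as Ro
def Rs(yaw,pitch=0,roll=0): return Ro.from_euler("ZYX",[yaw,pitch,roll],degrees=True)   # spatula orientation
def tool(S,phi=45,sgn=-1):
    c,s=np.cos(np.radians(phi)),np.sin(np.radians(phi))
    z=np.array([0,s,-c]); x=np.array([sgn,0,0.]); return S*Ro.from_matrix(np.stack([x,np.cross(z,x),z],1))
def tcp_rot(): return Ro.from_euler("xyz",r.sense()["tcp_rot"],degrees=True)
def plan(pos,R,p0=None,R0=None):
    s=r.sense(); p0=np.array(s["tool_pos"]) if p0 is None else p0
    R0=Ro.from_euler("xyz",s["tcp_rot"],degrees=True) if R0 is None else R0
    return ((np.array(pos)-p0)/40).round(3), (np.degrees((R*R0.inv()).as_rotvec())/8).round(3)
E
python3 - <<'E'
from h import *
for sg in(-1,1):
    R=tool(Rs(7.5),45,sg); print(R.as_matrix().round(2).tolist(), plan([484,-66,145],R))
E
```

```text
[[-0.99, -0.09, -0.09], [-0.13, 0.7, 0.7], [-0.0, 0.71, -0.71]] (array([  5.503, -15.111,  -2.762]), array([ 5.638, -0.925,  3.98 ]))
[[0.99, 0.09, -0.09], [0.13, -0.7, 0.7], [0.0, -0.71, -0.71]] (array([  5.503, -15.111,  -2.762]), array([  1.193,   7.287, -17.099]))
```

{"api": "apply_moves", "payload": {
  "angular": [
    [0.313,-0.051,0.221],
    [0.313,-0.051,0.221],
    [0.313,-0.051,0.221],
    [0.313,-0.051,0.221],
    [0.313,-0.051,0.221],
    [0.313,-0.051,0.221],
    [0.313,-0.051,0.221],
    [0.313,-0.051,0.221],
    [0.313,-0.051,0.221],
    [0.313,-0.051,0.221],
    [0.313,-0.051,0.221],
    [0.313,-0.051,0.221],
    [0.313,-0.051,0.221],
    [0.313,-0.051,0.221],
    [0.313,-0.051,0.221],
    [0.313,-0.051,0.221],
    [0.313,-0.051,0.221],
    [0.313,-0.051,0.221],
    [0,0,0]
  ],
  "travel": [
    [0.306,-0.84,-0.1],
    [0.306,-0.84,-0.1],
    [0.306,-0.84,-0.1],
    [0.306,-0.84,-0.1],
    [0.306,-0.84,-0.1],
    [0.306,-0.84,-0.1],
    [0.306,-0.84,-0.1],
    [0.306,-0.84,-0.1],
    [0.306,-0.84,-0.1],
    [0.306,-0.84,-0.2],
    [0.306,-0.84,-0.2],
    [0.306,-0.84,-0.2],
    [0.306,-0.84,-0.2],
    [0.306,-0.84,-0.2],
    [0.306,-0.84,-0.2],
    [0.306,-0.84,-0.2],
    [0.306,-0.84,-0.2],
    [0.306,-0.84,-0.2],
    [0,0,0]
  ],
  "jaw": [1,1,1,1,1,1,1,1,1,1,1,1,1,1,1,1,1,1,1],
  "force": 70
}}

```text
time: 2.52
tool_pos: [484.2, -67.8, 145.9]
tcp_rot: [134.8, -0.2, -172.7]
ft_force: [-0.3, 0.3, 0.7]
finger_gap: 85.6
grip_force: 0.0
```

```bash
python3 - <<'E'
from h import *
s=r.sense();print(s["joint_pos"],s["tool_pos"],s["tcp_rot"])
q=np.radians(s["joint_pos"])
for s4 in(1,-1):
  R=Ro.from_euler("ZYZYZ",[q[0],q[1]+q[2],s4*q[3],q[4],q[5]+np.pi/2]);print(s4,R.as_euler("xyz",degrees=True))
w=r.snapshot("wrist");import pickle;pickle.dump((s,w),open("w1.pkl","wb"))
cv2.imwrite("pics/w1.png",cv2.resize(w["color"][:,:,::-1],(800,600)))
E
```

```text
[ -35.62444907   18.6765431    95.4439932    31.56662941   98.92879175
 -137.33920949] [484.21403772 -67.80303086 145.90364638] [ 134.81298013   -0.22988669 -172.65325856]Traceback (most recent call last):
  File "<stdin>", line 5, in <module>
  File "scipy/spatial/transform/_rotation.pyx", line 1413, in scipy.spatial.transform._rotation.Rotation.from_euler
ValueError: Expected axis specification to be a non-empty string of upto 3 characters, got ZYZYZ
```

```bash
cat > kin.py <<'E'
import numpy as np
from scipy.spatial.transform import Rotation as Ro
from scipy.optimize import least_squares
S4=1
def rot(q):
    q=np.radians(q)
    return Ro.from_euler("ZY",[q[0],q[1]+q[2]])*Ro.from_euler("ZYZ",[S4*q[3],q[4],q[5]+np.pi/2])
def basis(q):
    a=np.radians(q);A=Ro.from_euler("Z",a[0])
    c=[A.apply([1,0,0]),A.apply([0,1,0]),A.apply([np.sin(a[1]),0,np.cos(a[1])]),A.apply([np.sin(a[1]+a[2]),0,np.cos(a[1]+a[2])]),[0,0,1],rot(q).apply([0,0,1])]
    return np.array(c).T
D=[([58.991,7.512,85.322,.003,87.26,-4.893],[263.851,538.386,255.348],[-179.907,-.011,153.884]),
([-35.62444907,18.6765431,95.4439932,31.56662941,98.92879175,-137.33920949],[484.21403772,-67.80303086,145.90364638],[134.81298013,-0.22988669,-172.65325856])]
LO=np.array([-169.43,-51.17,1.28,-76.62,0,-152.29]);HI=np.array([169.43,129.36,143.12,256.62,156.53,152.29])
def fit():
    A=np.vstack([basis(d[0]) for d in D]);b=np.hstack([d[1] for d in D])
    x,_,rk,sv=np.linalg.lstsq(A,b,rcond=None);return x,rk,np.abs(A@x-b).max(),sv
P=None
def fk(q): return basis(q)@P,rot(q)
def ik(pos,R,q0):
    f=lambda q:np.hstack([(fk(q)[0]-pos)/10,(R*rot(q).inv()).as_rotvec()*20])
    o=least_squares(f,np.clip(q0,LO+.1,HI-.1),bounds=(LO,HI));return o.x,np.abs(o.fun).max()
E
python3 - <<'E'
import kin
for s in(1,-1):
    kin.S4=s
    for d in kin.D: print(s,kin.rot(d[0]).as_euler("xyz",degrees=True).round(2),d[2])
    print([np.round(v,2) if not isinstance(v,int) else v for v in kin.fit()] if (np:=__import__("numpy")) else 0)
E
python3 - <<'E'
from h import *; import pickle
s=r.sense();w=r.snapshot("wrist");pickle.dump((s,w),open("w1.pkl","wb"))
cv2.imwrite("pics/w1.png",cv2.resize(w["color"][:,:,::-1],(800,600)))
E
```

```text
1 [-1.7991e+02 -1.0000e-02  1.5388e+02] [-179.907, -0.011, 153.884]
1 [ 134.81   -0.23 -172.65] [134.81298013, -0.22988669, -172.65325856]
[array([ 12.65,  51.2 , 252.14, 552.99, 372.51, 339.8 ]), np.int32(6), np.float64(0.0), array([2.4 , 1.99, 1.44, 0.42, 0.18, 0.07])]
-1 [-1.7991e+02 -1.0000e-02  1.5388e+02] [-179.907, -0.011, 153.884]
-1 [ 174.98  -44.97 -161.74] [134.81298013, -0.22988669, -172.65325856]
[array([  584.78,    51.2 , -1632.32,   225.71,  1545.02,  -339.8 ]), np.int32(6), np.float64(0.0), array([2.4 , 1.99, 1.44, 0.42, 0.18, 0.07])]
```

View pics/w1.png

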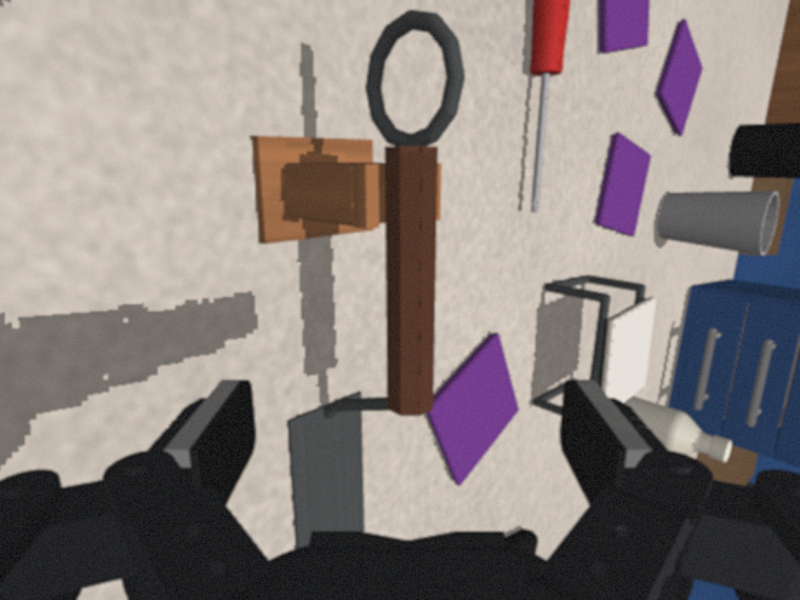

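```bash
cat > t.py <<'E'
import kin,pickle
from h import *
A=np.vstack([kin.basis(d[0]) for d in kin.D]);b=np.hstack([d[1] for d in kin.D])
def path(sg,Y=0):
    T=[]
    def add(n,grip,S,phi=45): 
        R=tool(S,phi,sg); T.append((n,np.array(grip)-6*R.apply([0,0,1]),R))
    add("grasp",[474,8,70],Rs(7.5)); add("rack",[410,288,110],Rs(5.5)); add("tray0",[452,-345,130],Rs(Y))
    for th in(30,60,90,105): add(f"flip{th}",[452,-300+50*np.cos(np.radians(th))*-1+75*np.sin(np.radians(th)),70],Rs(Y,0,-th))
    for pit in (90,60): add(f"hang{pit}",[660,0,200],Rs(-90+0,0,0)*Ro.identity() if 0 else Ro.from_matrix(np.array([[0,1,0],[0,0,-1],[-1,0,0]],float))*Ro.from_euler("y",pit-90,degrees=True))
    return T
if __name__=="__main__":
  for a1 in(0,50):
    x=np.linalg.lstsq(A[:,1:],b-A[:,0]*a1,rcond=None)[0];kin.P=np.r_[a1,x];print("P",kin.P.round())
    for sg in(-1,1):
      q=np.array(kin.D[1][0]) if sg<0 else np.array(kin.D[1][0])+[0,0,0,0,0,180]
      for n,p,R in path(sg):
        best=None
        for q4 in (q[3],q[3]+60,q[3]-60,180):
            z=q.copy();z[3]=q4;z[0]=np.degrees(np.arctan2(p[1],p[0]))
            c=kin.ik(p,R,z)
            if best is None or c[1]<best[1]-1e-3 or (c[1]<best[1]+1e-3 and abs(c[0]-q).max()<abs(best[0]-q).max()): best=c
        print(sg,n,best[0].round(),round(best[1],2))
        if best[1]<.1:q=best[0]
w=pickle.load(open("w1.pkl","rb"))
E
python3 t.py
python3 - <<'E'
from h import *; import pickle
s,w=pickle.load(open("w1.pkl","rb"));M=np.array(w["mount"]);R=Ro.from_euler("xyz",s["tcp_rot"],degrees=True)
def at(px,z):
    u,v=np.array(px)*.7;k=np.array([(u-w["cx"])/w["fx"],(v-w["cy"])/w["fy"],1])
    o=R.apply(M[:3,3])+s["tool_pos"];d=R.apply(M[:3,:3]@k);return (o+d*(z-o[2])/d[2]).round(1)
for n,px,z in [("rear",(411,148),78),("front",(410,413),78),("loop",(415,78),70)]:print(n,at(px,z))
E
```

```text
P [  0.  50. 269. 563. 361. 343.]
-1 grasp [ -30.   18.  105.   34.   89. -138.] 0.0
-1 rack [  -1.  -14.  132.   47.   75. -115.] 0.0
-1 tray0 [ -57.   49.   57.   25.  111. -145.] 0.0
-1 flip30 [ -46.   17.   95.   11.   79. -139.] 0.0
-1 flip60 [ -27.   -8.  121.  -15.   61. -110.] 0.0
-1 flip90 [ -4.  -4. 128. -51.  65. -67.] 0.0
-1 flip105 [  5.  10. 123. -64.  73. -50.] 0.0
-1 hang90 [-37.  21. 116.  96.  84. -47.] 0.0
-1 hang60 [-34.  -2. 125.  80.  66. -50.] 0.0
1 grasp [-30.  18. 105.  34.  89.  42.] 0.0
1 rack [ -1. -14. 132.  47.  75.  65.] 0.0
1 tray0 [-57.  49.  57.  25. 111.  35.] 0.0
1 flip30 [-46.  17.  95.  11.  79.  41.] 0.0
1 flip60 [-27.  -8. 121. -15.  61.  70.] 0.0
1 flip90 [ -4.  -4. 128. -51.  65. 113.] 0.0
1 flip105 [  5.  10. 123. -64.  73. 130.] 0.0
1 hang90 [-37.  21. 116.  96.  84. 133.] 0.0
1 hang60 [-34.  -2. 125.  80.  66. 130.] 0.0
P [ 50.  54. 202. 524. 405. 329.]
-1 grasp [ -30.   19.  105.   34.   88. -138.] 0.0
-1 rack [  -0.  -24.  141.   47.   75. -114.] 0.0
-1 tray0 [ -56.   62.   43.   25.  113. -144.] 0.0
-1 flip30 [ -46.   18.   95.   11.   78. -139.] 0.0
-1 flip60 [ -27.  -14.  128.  -15.   61. -111.] 0.0
-1 flip90 [ -5.  -9. 134. -52.  63. -67.] 0.0
-1 flip105 [  3.   9. 126. -66.  71. -49.] 0.0
-1 hang90 [-36.  24. 114.  97.  84. -48.] 0.0
-1 hang60 [-32.  -6. 129.  81.  65. -50.] 0.0
1 grasp [-30.  19. 105.  34.  88.  42.] 0.0
1 rack [ -0. -24. 141.  47.  75.  66.] 0.0
1 tray0 [-56.  62.  43.  25. 113.  36.] 0.0
1 flip30 [-46.  18.  95.  11.  78.  41.] 0.0
1 flip60 [-27. -14. 128. -15.  61.  69.] 0.0
1 flip90 [ -5.  -9. 134. -52.  63. 113.] 0.0
1 flip105 [  3.   9. 126. -66.  71. 131.] 0.0
1 hang90 [-36.  24. 114.  97.  84. 132.] 0.0
1 hang60 [-32.  -6. 129.  81.  65. 130.] 0.0
rear [404.8  -6.2  78. ]
front [521.9   8.   78. ]
loop [375.7   0.7  70. ]
```

The wrist view shows the handle centred between the fingers (x≈411 against finger middle ≈408), vertical in the image. Its rear end is at (411,148) and its front end at (410,413). Both agree with the two-view measurement to about 4 mm, so I'll grasp.

{"api": "apply_moves", "payload": {
  "angular": [
    [0,0,0],
    [0,0,0],
    [0,0,0],
    [0,0,0],
    [0,0,0],
    [0,0,0],
    [0,0,0],
    [0,0,0],
    [0,0,0]
  ],
  "travel": [
    [-0.05,0.46,-0.45],
    [-0.05,0.46,-0.45],
    [-0.05,0.46,-0.45],
    [-0.04,0.47,-0.45],
    [0,0,0],
    [0,0,0],
    [0,0,0],
    [0,0,0],
    [0,0,0]
  ],
  "jaw": [1,1,1,1,0.9,0,0,0,0],
  "force": 80
}}

```text
time: 3.7
tool_pos: [477.4, 7.3, 76.9]
tcp_rot: [135.0, 0.0, -172.5]
ft_force: [-1.2, -2.8, 4.4]
finger_gap: 20.3
grip_force: 78.2
```

```bash
python3 - <<'E'
from h import *
s=r.sense();print({k:np.round(s[k],2).tolist() for k in("joint_pos","tool_pos","tcp_rot","ft_force","finger_gap","grip_force")})
E
```

```text
{'joint_pos': [-29.69, 19.37, 103.11, 34.32, 88.88, -137.75], 'tool_pos': [477.37, 7.26, 76.9], 'tcp_rot': [135.0, 0.01, -172.54], 'ft_force': [-1.15, -2.78, 4.37], 'finger_gap': 20.32, 'grip_force': 78.23}
```

```bash
cat >> kin.py <<'E'
D.append(([-29.69,19.37,103.11,34.32,88.88,-137.75],[477.37,7.26,76.9],[135,.01,-172.54]))
def fit2():
    A=np.vstack([basis(d[0]) for d in D]);b=np.hstack([d[1] for d in D])
    x,_,rk,sv=np.linalg.lstsq(A,b,rcond=None);return x,np.abs(A@x-b).max(),sv
P=fit2()[0]
E
cat >> h.py <<'E'
G=np.array([-128.7,0,70])   # spatula-frame point on handle axis, 7 mm ahead of TCP
def tcp_for(org,S):  # TCP pose for spatula origin/orientation
    R=tool(S); return np.array(org)+S.apply(G)-7*R.apply([0,0,1]),R
E
python3 - <<'E'
from h import *; import kin
print(kin.P.round(1),kin.fit2()[1:])
q=np.array(kin.D[2][0])
for a1 in(None,0,50):
  if a1 is not None:
    A=np.vstack([kin.basis(d[0]) for d in kin.D]);b=np.hstack([d[1] for d in kin.D])
    x=np.linalg.lstsq(A[:,1:],b-A[:,0]*a1,rcond=None)[0];kin.P=np.r_[a1,x];print(kin.P.round(1),np.abs(A@kin.P-b).max())
  for n,o,S in [("in",[539,298,40],Rs(5.5)),("mid",[480,292,40],Rs(5.5)),("pre",[425,287,40],Rs(5.5)),("pre high",[425,287,120],Rs(5.5)),("pitch30",[440,288,55],Rs(5.5,30))]:
    p,R=tcp_for(o,S);z=q.copy();z[0]=0;c=kin.ik(p,R,z);print(n,p.round(),c[0].round(),round(c[1],2))
E
```

```text
[ 19.   51.8 228.2 550.  394.5 338.3] (np.float64(2.84149903039156), array([2.92102064, 2.43719462, 1.79569491, 0.47803559, 0.25796037,
       0.0902163 ]))
in [411. 281. 115.] [  -1.  -18.  136.   47.   75. -115.] 0.0
mid [352. 275. 115.] [  -2.  -26.  143.   45.   80. -114.] 1.09
pre [297. 270. 115.] [  -2.  -25.  143.   43.   86. -114.] 2.79
pre high [297. 270. 195.] [  -0.  -39.  143.   41.   95. -104.] 2.78
pitch30 [367. 276. 184.] [ -0.  -2. 117.  42.  97. -90.] 0.0
[  0.   49.7 259.7 563.1 373.3 344.1] 4.283013588088409
in [411. 281. 115.] [  -1.  -14.  132.   47.   75. -115.] 0.0
mid [352. 275. 115.] [  -2.  -27.  143.   45.   79. -114.] 0.42
pre [297. 270. 115.] [  -2.  -26.  143.   43.   84. -114.] 2.12
pre high [297. 270. 195.] [  -1.  -40.  143.   42.   93. -104.] 1.93
pitch30 [367. 276. 184.] [ -0.   0. 115.  42.  97. -90.] 0.0
[ 50.   55.2 176.8 528.6 429.2 328.8] 5.784214868037196
in [411. 281. 115.] [  -1.  -26.  143.   46.   76. -114.] 0.31
mid [352. 275. 115.] [  -1.  -24.  143.   44.   83. -115.] 2.14
pre [297. 270. 115.] [  -1.  -22.  143.   43.   87. -117.] 3.82
pre high [297. 270. 195.] [   1.  -36.  143.   41.   97. -105.] 4.17
pitch30 [367. 276. 184.] [  0.  -9. 123.  43.  97. -90.] 0.0
```

{"api": "apply_moves", "payload": {
  "angular": [
    [0,0,0],
    [0,0,0],
    [0,0,0],
    [0,0,0],
    [0,0,0]
  ],
  "travel": [
    [0,0,0.3],
    [0,0,0.8],
    [0,0,0.9],
    [0,0,0.9],
    [0,0,0]
  ],
  "jaw": [0,0,0,0,0]
}}

```text
time: 4.32
tool_pos: [478.3, 7.3, 195.5]
tcp_rot: [135.1, 0.2, -172.5]
ft_force: [0.2, -1.1, -1.6]
finger_gap: 20.6
grip_force: 78.7
```

```bash
cat >> h.py <<'E'
import json
def log():
    s=r.sense();d=[list(map(float,s[k])) for k in("joint_pos","tool_pos","tcp_rot")]
    open("log.jsonl","a").write(json.dumps(d)+"\n"); return s
E
python3 - <<'E'
from h import *; import kin
s=log();print({k:np.round(s[k],2).tolist() for k in("joint_pos","qd","tool_pos","tcp_rot","ft_force","wrist_torque","finger_gap","grip_force")})
p,R=tcp_for([470,270,125],Rs(5.5,20)); print(p,plan(p,R))
z=np.array(s["joint_pos"]);z[0]=0
print(kin.ik(p,R,z))
E
```

```text
{'joint_pos': [-29.64, 8.84, 101.08, 34.82, 99.01, -130.77], 'qd': [-0.18, 2.73, 2.65, -1.11, -2.37, -1.3], 'tool_pos': [478.31, 7.27, 195.47], 'tcp_rot': [135.15, 0.24, -172.5], 'ft_force': [0.21, -1.12, -1.61], 'wrist_torque': [-0.53, -0.09, -0.01], 'finger_gap': 20.61, 'grip_force': 78.66}
[375.6090566  255.93854538 239.44771707] (array([-2.568,  6.217,  1.1  ]), array([-0.268,  2.516, -0.251]))
(array([ -3.11777762, -18.14149701, 123.66292649,  42.14117535,
        98.89793097, -92.87222982]), np.float64(5.828670879282071e-15))
```

{"api": "apply_moves", "payload": {
  "angular": [
    [-0.034,0.315,-0.031],
    [-0.034,0.315,-0.031],
    [-0.034,0.315,-0.031],
    [-0.034,0.315,-0.031],
    [-0.034,0.315,-0.031],
    [-0.034,0.315,-0.031],
    [-0.034,0.315,-0.031],
    [-0.034,0.315,-0.031],
    [0,0,0],
    [0,0,0]
  ],
  "travel": [
    [-0.32,0.777,0.14],
    [-0.32,0.777,0.14],
    [-0.32,0.777,0.14],
    [-0.32,0.777,0.14],
    [-0.32,0.777,0.14],
    [-0.32,0.777,0.14],
    [-0.32,0.777,0.14],
    [-0.32,0.777,0.14],
    [0,0,0],
    [0,0,0]
  ],
  "jaw": [0,0,0,0,0,0,0,0,0,0]
}}

```text
time: 5.58
tool_pos: [374.1, 256.3, 236.3]
tcp_rot: [134.9, -20.4, -174.5]
ft_force: [0.7, 0.2, -0.8]
finger_gap: 20.4
grip_force: 78.7
```

```bash
python3 - <<'E'
from h import *; import kin,pickle
s=log();print({k:np.round(s[k],2).tolist() for k in("joint_pos","tool_pos","tcp_rot")})
D=kin.D+[json.loads(l) for l in open("log.jsonl")]
def ex(q):
    a=np.radians(q);A=Ro.from_euler("Z",a[0]);t=a[1]+a[2]
    return np.c_[kin.basis(q),A.apply([np.cos(t),0,-np.sin(t)]),A.apply([np.cos(a[1]),0,-np.sin(a[1])])]
b=np.hstack([d[1] for d in D]);A=np.vstack([ex(d[0]) for d in D])
for c in (range(6),range(7),range(8),[0,1,2,3,4,5,7]):
    B=A[:,list(c)];x,_,_,sv=np.linalg.lstsq(B,b,rcond=None);print(list(c),x.round(1),np.abs(B@x-b).max().round(2),sv.round(2))
    print((B@x-b).reshape(-1,3).round(1).tolist())
d={n:r.snapshot(n) for n in("wrist","top","scene")};pickle.dump((s,d),open("w2.pkl","wb"))
cv2.imwrite("pics/w2.png",cv2.resize(d["wrist"]["color"][:,:,::-1],(800,600)))
E
```

```text
{'joint_pos': [-3.18, -4.85, 112.31, 42.04, 97.78, -93.99], 'tool_pos': [374.09, 256.31, 236.34], 'tcp_rot': [134.86, -20.35, -174.47]}
[0, 1, 2, 3, 4, 5] [-12.6  44.3 339.8 556.1 301.6 354.8] 12.76 [3.73 3.17 2.37 0.55 0.26 0.24]
[[0.4, -12.8, 0.8], [-0.8, 1.6, 0.3], [6.5, -2.0, -4.3], [0.8, 1.3, 0.9], [5.8, 2.7, 2.3]]
[0, 1, 2, 3, 4, 5, 6] [ -0.   51.2 369.1 553.4 318.1 339.8  61.6] 0.0 [4.32 3.17 2.41 0.55 0.27 0.25 0.22]
[[-0.0, -0.0, -0.0], [0.0, 0.0, 0.0], [-0.0, -0.0, -0.0], [0.0, 0.0, 0.0], [0.0, 0.0, 0.0]]
[0, 1, 2, 3, 4, 5, 6, 7] [ -0.   51.2 369.1 553.4 318.1 339.8  61.6  -0. ] 0.0 [4.33 3.86 2.41 0.56 0.27 0.25 0.24 0.21]
[[-0.0, -0.0, -0.0], [0.0, 0.0, 0.0], [-0.0, -0.0, -0.0], [0.0, 0.0, 0.0], [0.0, 0.0, -0.0]]
[0, 1, 2, 3, 4, 5, 7] [ -6.   43.8 340.9 562.8 301.2 355.8 -13. ] 12.55 [3.87 3.73 2.37 0.56 0.26 0.24 0.23]
[[1.1, -12.5, 1.9], [-0.6, 1.5, 1.7], [6.5, -1.8, -3.6], [0.7, 1.5, 0.6], [5.4, 2.9, -0.7]]
```

View pics/w2.png

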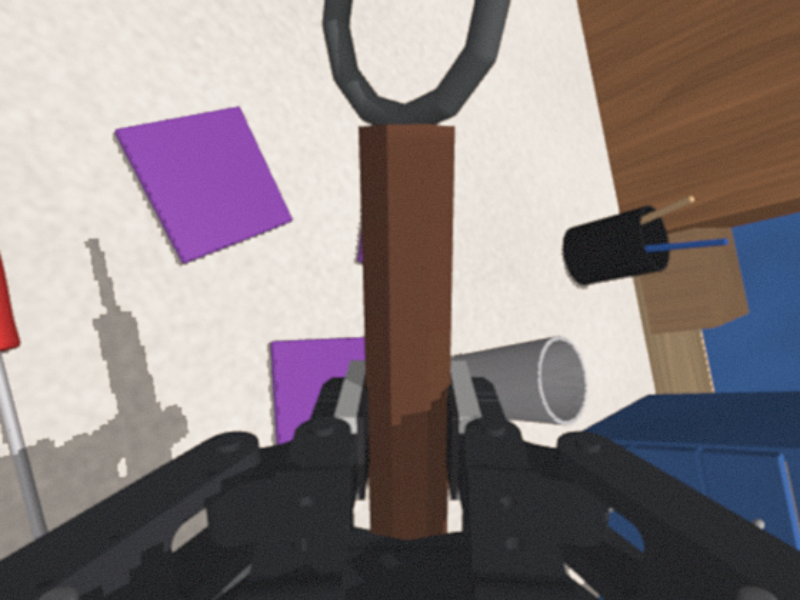

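```bash
python3 - <<'E'
import pickle,cv2,numpy as np
_,w=pickle.load(open("w1.pkl","rb"));s,d=pickle.load(open("w2.pkl","rb"))
a=cv2.resize(w["color"][185:285,362:462],None,fx=4,fy=4,interpolation=cv2.INTER_CUBIC)
b=cv2.resize(d["top"]["color"][165:265,160:260],None,fx=4,fy=4,interpolation=cv2.INTER_CUBIC)
cv2.imwrite("pics/m1.png",np.hstack([a,b])[:,:,::-1])
E
```

```text
(no output)
```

View pics/m1.png

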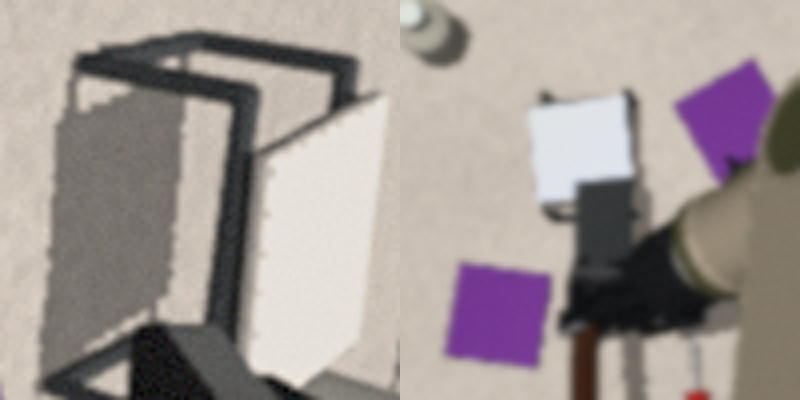

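```bash
cat > kin2.py <<'E'
import numpy as np,kin
from kin import Ro,LO,HI
PP=np.array([0,51.2,369.1,553.4,318.1,339.8,61.6])
def fk(q):
    a=np.radians(q);t=a[1]+a[2]
    return np.c_[kin.basis(q),Ro.from_euler("Z",a[0]).apply([np.cos(t),0,-np.sin(t)])]@PP,kin.rot(q)
kin.fk=fk
ik=kin.ik
E
python3 - <<'E'
from h import *; import pickle
def at(f,px,z,zoom=None):
    s,w=f;M=np.array(w["mount"]);R=Ro.from_euler("xyz",s["tcp_rot"],degrees=True)
    u,v=px;k=np.array([(u-w["cx"])/w["fx"],(v-w["cy"])/w["fy"],1])
    o=R.apply(M[:3,3])+s["tool_pos"];d=R.apply(M[:3,:3]@k);return (o+d*(z-o[2])/d[2]).round(1)
f=pickle.load(open("w1.pkl","rb"))
c=lambda x,y:(362+x/4,185+y/4)
for n,p,z in [("foot-",(80,62),4),("foot+",(198,40),4),("top-",(247,95),56),("top+",(346,70),56),("rail-",(222,320),56),("co rear-",(262,152),69),("co rear+",(385,97),69),("co front+",(360,340),69)]:
    print(n,at(f,c(*p),z))
s,d=pickle.load(open("w2.pkl","rb"));w=d["wrist"];M=np.array(w["mount"])
k=M[:3,:3]@[(407*.7-w["cx"])/w["fx"],(126*.7-w["cy"])/w["fy"],1];o=M[:3,3];print("handle rear in tool",o+k*(-4-o[2])/k[2])
import m
# blade seen in top crop now: front corners px
t=d["top"]
S=Ro.from_euler("xyz",s["tcp_rot"],degrees=True)*tool(Ro.identity()).inv()
org=np.array(s["tool_pos"])+7*S.apply(tool(Ro.identity()).apply([0,0,1]))-S.apply(G)
print("org",org,S.as_euler("ZYX",degrees=True))
for y in(26,-26):
    X=org+S.apply([42,y,2]);k=t["R"]@X+t["t"];print("pred tip px",((t["fx"]*k[0]/k[2]+t["cx"]-160)*4+400,(t["fy"]*k[1]/k[2]+t["cy"]-165)*4))
E
```

```text
foot- [488.6 252.8   4. ]
foot+ [485.1 334.6   4. ]
top- [489.7 258.9  56. ]
top+ [486.7 335.1  56. ]
rail- [561.2 267.1  56. ]
co rear- [502.7 244.1  69. ]
co rear+ [493.4 337.1  69. ]
co front+ [581.2 355.3  69. ]
handle rear in tool [74.56215439  0.1400419  -4.        ]
org [467.75962273 270.54283014 121.32340002] [ 5.53346705 20.35190621  0.1402899 ]
pred tip px (np.float64(570.0549513860905), np.float64(178.81089717970508))
pred tip px (np.float64(627.7815018413241), np.float64(174.66685272741972))
```

```bash
sed -i 's/-128.7/-130.4/' h.py; python3 - <<'E'
from h import *; import kin2
q=np.array(r.sense()["joint_pos"])
for z in(30,40,55,90):
  for pit in(0,5,10,20):
    o=[]
    for x in range(540,420,-10):
        p,R=tcp_for([x,300+(x-540)*.1,z],Rs(5.8,pit));c=kin2.ik(p,R,q)
        if c[1]>.02:break
        o.append((x,c[0].round()))
    print(z,pit,o[-1] if o else None)
E
```

```text
30 0 (430, array([  -3.,  -22.,  140.,   46.,   76., -117.]))
30 5 (430, array([  -3.,  -17.,  135.,   45.,   79., -112.]))
30 10 (430, array([  -2.,  -12.,  131.,   44.,   82., -108.]))
30 20 (430, array([  -1.,   -3.,  121.,   42.,   88., -100.]))
40 0 (430, array([  -3.,  -23.,  140.,   46.,   78., -115.]))
40 5 (430, array([  -3.,  -18.,  135.,   44.,   80., -111.]))
40 10 (430, array([  -2.,  -14.,  130.,   44.,   83., -107.]))
40 20 (430, array([ -1.,  -4., 121.,  42.,  89., -99.]))
55 0 (430, array([  -3.,  -25.,  139.,   45.,   79., -113.]))
55 5 (430, array([  -3.,  -20.,  135.,   44.,   82., -109.]))
55 10 (430, array([  -2.,  -15.,  130.,   43.,   85., -106.]))
55 20 (430, array([ -1.,  -6., 121.,  42.,  91., -98.]))
90 0 (430, array([  -3.,  -30.,  138.,   45.,   83., -109.]))
90 5 (430, array([  -3.,  -24.,  133.,   44.,   86., -106.]))
90 10 (430, array([  -2.,  -19.,  129.,   43.,   88., -102.]))
90 20 (430, array([ -1.,  -9., 119.,  42.,  94., -95.]))
```

```bash
python3 - <<'E'
from h import *
p,R=tcp_for([430,289,85],Rs(5.8)); print(plan(p,R))
E
```

```text
(array([-1.848,  0.374, -1.92 ]), array([ 0.23 , -2.532,  0.047]))
```

{"api": "apply_moves", "payload": {
  "angular": [
    [0.058,-0.633,0.012],
    [0.058,-0.633,0.012],
    [0.058,-0.633,0.012],
    [0.056,-0.633,0.011],
    [0,0,0],
    [0,0,0],
    [0,0,0],
    [0,0,0]
  ],
  "travel": [
    [-0.662,0.094,-0.3],
    [-0.562,0.094,-0.4],
    [-0.362,0.094,-0.6],
    [-0.262,0.094,-0.62],
    [0,0,-0.56],
    [0,0,-0.56],
    [0,0,0],
    [0,0,0]
  ],
  "jaw": [0,0,0,0,0,0,0,0]
}}

```text
time: 6.72
tool_pos: [301.1, 271.4, 116.2]
tcp_rot: [135.0, 0.0, -174.2]
ft_force: [1.2, 0.1, -1.2]
finger_gap: 20.1
grip_force: 78.7
```

```bash
cat >> h.py <<'E'
def spat():
    s=r.sense();T=tool(Ro.identity());S=Ro.from_euler("xyz",s["tcp_rot"],degrees=True)*T.inv()
    return np.array(s["tool_pos"])+7*S.apply(T.apply([0,0,1]))-S.apply(G),S
E
python3 - <<'E'
from h import *; import pickle
log();o,S=spat();print(o.round(1),S.as_euler("ZYX",degrees=True).round(1))
d={n:r.snapshot(n) for n in("scene","top")};pickle.dump((o,S.as_matrix(),d),open("w3.pkl","wb"))
t=d["top"]["color"][165:265,160:260];sc=d["scene"]["color"][180:280,320:420]
im=np.hstack([cv2.resize(sc,(400,400),interpolation=cv2.INTER_CUBIC),cv2.resize(t,(400,400),interpolation=cv2.INTER_CUBIC)])
cv2.imwrite("pics/m2.png",im[:,:,::-1])
def pr(t,X): k=t["R"]@X+t["t"];return np.array([t["fx"]*k[0]/k[2]+t["cx"],t["fy"]*k[1]/k[2]+t["cy"]])
for y in(26,-26): print("tip",y,(pr(d["top"],o+S.apply([42,y,2]))-[160,165])*4+[400,0],(pr(d["scene"],o+S.apply([42,y,2]))-[320,180])*4)
E
```

```text
[430.3 289.6  41.4] [ 5.8 -0.  -0. ]
tip 26 [559.51490063 225.84969694] [178.03776868 150.74784101]
tip -26 [615.31885028 221.50587552] [124.01990313 166.39538203]
```

View pics/m2.png

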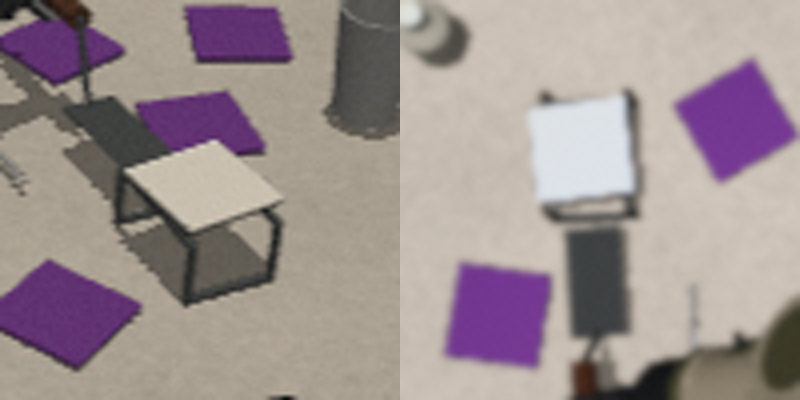

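```bash
python3 - <<'E'
import m,numpy as np
m.full=lambda n,p: np.array([(p[0]-400)/4+160,p[1]/4+165]) if n=="top" else np.array([p[0]/4+320,p[1]/4+180])
for n,p,z in [("Rrear",(639,215),4),("Rfront",(635,93),4),("Lrear",(546,207),60),("Lfront",(543,97),60),("tip+",(566,230),43),("tip-",(625,227),43),
 ("c1",(528,110),69),("c2",(630,95),69),("c3",(635,193),69),("c4",(538,204),69)]: print(n,m.atz("top",p,z).round(1))
for n,p,z in [("foot near L",(190,302),0),("foot near R",(274,280),0),("foot far L",(120,222),0)]: print(n,m.atz("scene",p,z).round(1))
from h import *;import pickle
o,S,d=pickle.load(open("w3.pkl","rb"))
for y in (26,-26):print("tip kin",(o+S@[42,y,2]).round(1))
E
```

```text
Rrear [485.8 251.9   4. ]
Rfront [603.1 260.7   4. ]
Lrear [484.9 330.   60. ]
Lfront [587.6 337.8  60. ]
tip+ [465.8 313.6  43. ]
tip- [469.9 258.8  43. ]
c1 [573.5 349.3  69. ]
c2 [589.7 255.6  69. ]
c3 [498.6 247.1  69. ]
c4 [486.4 335.8  69. ]
foot near L [601.7 266.9   0. ]
foot near R [599.3 341.9   0. ]
foot far L [491.1 260.   -0. ]
tip kin [469.5 319.7  43.4]
tip kin [474.8 268.   43.4]
```

{"api": "apply_moves", "payload": {
  "angular": [
    [0,0,0],
    [0,0,0],
    [0,0,0],
    [0,0,0],
    [0,0,0],
    [0,0,0],
    [0,0,0],
    [0,0,0]
  ],
  "travel": [
    [0.02,0.06,-0.08],
    [0.45,0.046,0],
    [0.45,0.046,0],
    [0.45,0.046,0],
    [0.45,0.046,0],
    [0.45,0.046,0],
    [0.45,0.046,0],
    [0,0,0]
  ],
  "jaw": [0,0,0,0,0,0,0,0]
}}

```text
time: 7.82
tool_pos: [410.4, 285.2, 112.6]
tcp_rot: [135.0, 0.1, -174.1]
ft_force: [-0.7, 1.0, -1.6]
finger_gap: 20.2
grip_force: 78.8
```

```bash
python3 - <<'E'
from h import *
log();o,S=spat();print(o.round(1),S.as_euler("ZYX",degrees=True).round(1),r.sense()["ft_force"],r.sense()["wrist_torque"])
E
```

```text
[539.7 303.5  37.8] [ 5.9 -0.1 -0. ] [-0.65825636  0.96352486 -1.57950393] [-0.49695545 -0.00678302 -0.00849889]
```

{"api": "apply_moves", "payload": {
  "angular": [
    [0,0,0],
    [0,0,0],
    [0,0,0],
    [0,0,0],
    [0,0,0],
    [0,0,0],
    [0,0,0],
    [0,0,0],
    [0,0,0]
  ],
  "travel": [
    [0,0,0.3],
    [0,0,0.15],
    [0,0,0.1],
    [0,0,0.15],
    [0,0,0.25],
    [0,0,0.35],
    [0,0,0.35],
    [0,0,0.25],
    [0,0,0]
  ],
  "jaw": [0,0,0,0,0,0,0,0,0]
}}

```text
time: 8.95
tool_pos: [410.0, 285.1, 189.5]
tcp_rot: [135.0, 0.1, -174.1]
ft_force: [0.2, 0.7, -3.0]
finger_gap: 20.0
grip_force: 78.7
```

```bash
python3 - <<'E'
from h import *; import kin2,pickle
s=log();o,S=spat();print(o.round(1),S.as_euler("ZYX",degrees=True).round(1),s["ft_force"].round(2),s["wrist_torque"].round(3),s["joint_pos"])
d={n:r.snapshot(n) for n in("scene","top")}
t=d["top"]["color"][165:265,160:260];sc=d["scene"]["color"][180:280,320:420]
cv2.imwrite("pics/m3.png",np.hstack([cv2.resize(x,(400,400),interpolation=cv2.INTER_CUBIC) for x in(sc,t)])[:,:,::-1])
E
```

```text
[539.4 303.3 114.9] [ 5.9 -0.1 -0. ] [ 0.17  0.7  -3.01] [-0.606  0.065 -0.044] [  -0.67290615   -9.87347953  120.41693308   45.51037282   79.94316668
 -109.28051135]
```

View pics/m3.png

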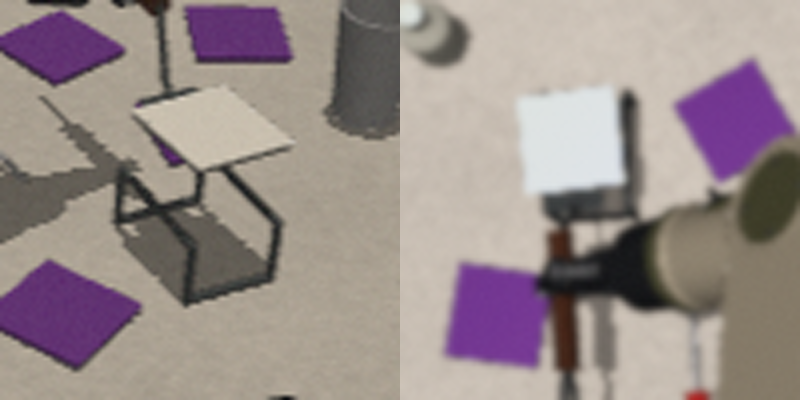

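```bash
cat > t2.py <<'E'
import m,numpy as np
from h import *; import kin2
def pr(t,X): k=t["R"]@X+t["t"];return np.array([t["fx"]*k[0]/k[2]+t["cx"],t["fy"]*k[1]/k[2]+t["cy"]])
E
python3 - <<'E'
from t2 import *
o,S=spat();t=m.d["top"]
print((pr(t,o+S.apply([0,0,11]))-[160,165])*4+[400,0]+[8,5])
print("tray center cam:",np.mean([m.atz("top",p,16) for p in [(592,243),(769,249),(763,424),(588,418)]],0))
q=np.array(r.sense()["joint_pos"])
# IK for tray path, yaw Y, pivot E
for Y in(0,-10,-20):
  S0=Rs(Y);C=np.array([577,-255,5.])
  ey=S0.apply([0,1,0]);E=C-45*ey
  qq=q.copy()
  def test(n,org,S):
    global qq
    p,R=tcp_for(org,S);b=None
    for z in(qq,np.r_[-50,qq[1:]]):
        c=kin2.ik(p,R,z)
        if b is None or c[1]<b[1]:b=c
    print(Y,n,p.round(),b[0].round(),round(b[1],3));qq=b[0]
  test("above",C-90*ey+[0,0,110],S0)
  for th,sl in [(0,0),(20,0),(40,0),(60,0),(80,10),(90,20),(105,25)]:
    S=Rs(Y,0,-th); org=E-S.apply([0,1,0])*(45+sl)-S.apply([0,0,2])
    test(th,org,S)
E
```

```text
[573.50230421 144.49172652]
tray center cam: [ 574.26177095 -256.01551859   16.        ]
0 above [ 447. -350.  190.] [ -57.   36.   68.   25.  114. -144.] 0.0
0 0 [ 447. -350.   78.] [ -57.   43.   70.   24.  106. -148.] 0.0
0 20 [ 447. -322.   91.] [ -51.   24.   87.   16.   89. -144.] 0.0
0 40 [ 447. -291.   93.] [ -41.    8.  103.    4.   73. -132.] 0.0
0 60 [ 447. -262.   85.] [ -27.   -1.  114.  -15.   61. -111.] 0.0
0 80 [ 447. -239.   77.] [-12.  -0. 120. -41.  59. -81.] 0.0
0 90 [ 447. -227.   75.] [ -5.   4. 121. -52.  63. -66.] 0.0
0 105 [ 447. -210.   59.] [  4.  18. 118. -66.  72. -47.] 0.0
-10 above [ 432. -326.  190.] [ -60.   27.   79.   29.  108. -139.] 0.0
-10 0 [ 432. -326.   78.] [ -60.   35.   81.   28.  100. -144.] 0.0
-10 20 [ 437. -298.   91.] [ -52.   18.   95.   18.   85. -136.] 0.0
-10 40 [ 442. -268.   93.] [ -40.    5.  106.    5.   72. -121.] 0.0
-10 60 [ 447. -239.   85.] [-24.  -0. 113. -16.  64. -97.] 0.0
-10 80 [ 451. -216.   77.] [ -9.   5. 115. -39.  66. -71.] 0.0
-10 90 [ 453. -205.   75.] [ -2.  11. 113. -48.  71. -60.] 0.0
-10 105 [ 456. -188.   59.] [  6.  25. 109. -58.  80. -45.] 0.0
-20 above [ 422. -300.  190.] [ -62.   19.   90.   33.  103. -134.] 0.0
-20 0 [ 422. -300.   78.] [ -62.   28.   92.   32.   94. -139.] 0.0
-20 20 [ 432. -273.   91.] [ -52.   12.  102.   21.   81. -128.] 0.0
-20 40 [ 442. -245.   93.] [ -38.    2.  109.    5.   71. -110.] 0.0
-20 60 [ 452. -217.   85.] [-21.   2. 111. -16.  67. -85.] 0.0
-20 80 [ 460. -195.   77.] [ -7.  11. 108. -36.  73. -62.] 0.0
-20 90 [ 464. -184.   75.] [ -1.  18. 105. -43.  79. -54.] 0.0
-20 105 [ 470. -168.   59.] [  6.  32.  98. -51.  88. -44.] 0.0
```

```bash
cat >> t2.py <<'E'
from scipy.spatial.transform import Slerp
def seg(org1,S1,org0=None,S0=None,n=8,q=None,verbose=True):
    """interpolate TCP pose; report max IK error and joint steps; return per-leg totals"""
    if org0 is None: org0,S0=spat()
    p0,R0=tcp_for(org0,S0);p1,R1=tcp_for(org1,S1)
    q=np.array(r.sense()["joint_pos"]) if q is None else q
    rv=(R1*R0.inv()).as_rotvec();q0=q.copy();e=0;mn=q.copy();mx=q.copy()
    for f in np.linspace(0,1,n+1)[1:]:
        q,c=kin2.ik(p0+f*(p1-p0),Ro.from_rotvec(f*rv)*R0,q);e=max(e,c);mn=np.minimum(mn,q);mx=np.maximum(mx,q)
    if verbose: print("travel",((p1-p0)/40).round(3),"ang",(np.degrees(rv)/8).round(3),"err",round(e,3),"dq",(q-q0).round(),"min",mn.round(),"max",mx.round())
    return q
C=np.array([577,-254,5.]);Y=-10;ey=Rs(Y).apply([0,1,0]);E=C-38*ey
def flip(th,sl=0,gap=0):
    S=Rs(Y,0,-th);return E-S.apply([0,1,0])*(45+sl)-S.apply([0,0,2])+[0,0,gap],S
E
python3 - <<'E'
from t2 import *
o,S=flip(0,0,110);print(o)
mid=np.array([553,30,115]);q=seg(mid,Rs(-2))
q=seg(o,S,mid,Rs(-2),q=q)
a=(0,0,110)
for b in [(30,0,45),(30,0,3),(45,0,2),(60,5,2),(75,12,2),(90,20,2),(105,25,2)]:
    print(a,b);q=seg(*flip(*b),*flip(*a),q=q);a=b
E
```

```text
[ 562.58720125 -335.7390435   113.        ]
travel [ 0.333 -6.385  0.046] ang [ 0.003  0.002 -0.983] err 0.0 dq [-33.   5.  -4.  -8.  15. -17.] min [ -33.  -11.  116.   37.   80. -127.] max [  -1.   -5.  122.   45.   95. -109.]
travel [ 0.27  -8.689 -0.05 ] ang [ 0.  0. -1.] err 0.0 dq [-26.  32. -36.  -8.  13. -12.] min [ -59.   -5.   80.   29.   95. -139.] max [ -33.   27.  116.   37.  108. -127.]
(0, 0, 110) (30, 0, 45)
travel [ 0.187  1.063 -1.245] ang [-3.693  0.651  0.   ] err 0.0 dq [ 13. -20.  20. -17. -25.  11.] min [ -59.    7.   80.   12.   82. -139.] max [ -46.   27.  100.   29.  108. -128.]
(30, 0, 45) (30, 0, 3)
travel [ 0.    0.   -1.05] ang [0. 0. 0.] err 0.0 dq [ 0.  3.  2.  0. -4. -1.] min [ -46.    7.  100.   12.   78. -129.] max [ -46.   10.  101.   12.   82. -128.]
(30, 0, 3) (45, 0, 2)
travel [ 0.1    0.567 -0.056] ang [-1.847  0.326 -0.   ] err 0.0 dq [ 10.  -8.   7. -12.  -9.  14.] min [ -46.    2.  101.   -0.   69. -129.] max [ -35.   10.  109.   12.   78. -115.]
(45, 0, 2) (60, 5, 2)
travel [ 0.084  0.479 -0.071] ang [-1.847  0.326  0.   ] err 0.0 dq [ 12.  -3.   4. -16.  -4.  18.] min [ -35.   -1.  109.  -16.   65. -115.] max [-24.   2. 113.  -0.  69. -97.]
(60, 5, 2) (75, 12, 2)
travel [ 0.081  0.461 -0.134] ang [-1.847  0.326  0.   ] err 0.0 dq [ 12.   3.   1. -17.   1.  20.] min [-24.  -1. 113. -33.  65. -97.] max [-12.   2. 115. -16.  66. -77.]
(75, 12, 2) (90, 20, 2)
travel [ 0.08   0.456 -0.219] ang [-1.847  0.326 -0.   ] err 0.0 dq [ 10.   9.  -2. -14.   6.  18.] min [-12.   2. 113. -47.  66. -77.] max [ -1.  11. 115. -33.  72. -59.]
(90, 20, 2) (105, 25, 2)
travel [ 0.073  0.416 -0.411] ang [-1.847  0.326  0.   ] err 0.0 dq [  8.  13.  -5. -10.   9.  14.] min [ -1.  11. 108. -57.  72. -59.] max [  7.  25. 113. -47.  81. -45.]
```

{"api": "apply_moves", "payload": {
  "angular": [
    [0,0,-0.099],
    [0,0,-0.099],
    [0,0,-0.099],
    [0,0,-0.099],
    [0,0,-0.099],
    [0,0,-0.099],
    [0,0,-0.099],
    [0,0,-0.099],
    [0,0,-0.099],
    [0,0,-0.099],
    [0,0,-0.099],
    [0,0,-0.099],
    [0,0,-0.099],
    [0,0,-0.099],
    [0,0,-0.099],
    [0,0,-0.099],
    [0,0,-0.099],
    [0,0,-0.099],
    [0,0,-0.099],
    [0,0,-0.099]
  ],
  "travel": [
    [0.03,-0.3,0],
    [0.03,-0.55,0],
    [0.03,-0.8,0],
    [0.03,-0.85,0],
    [0.03,-0.85,0],
    [0.03,-0.85,0],
    [0.03,-0.85,0],
    [0.03,-0.85,0],
    [0.03,-0.85,0],
    [0.03,-0.85,0],
    [0.03,-0.85,0],
    [0.03,-0.85,0],
    [0.03,-0.85,0],
    [0.03,-0.85,0],
    [0.03,-0.85,0],
    [0.03,-0.85,0],
    [0.03,-0.85,0],
    [0.03,-0.8,0],
    [0.03,-0.45,0],
    [0.03,-0.27,0]
  ],
  "jaw": [0,0,0,0,0,0,0,0,0,0,0,0,0,0,0,0,0,0,0,0]
}}

```text
time: 11.55
tool_pos: [432.6, -318.9, 187.6]
tcp_rot: [135.0, -0.0, 169.9]
ft_force: [-1.0, 0.1, -2.5]
finger_gap: 20.5
grip_force: 78.6
```

```bash
python3 - <<'E'
from t2 import *; import pickle
s=log();o,S=spat();print(o.round(1),S.as_euler("ZYX",degrees=True).round(1),s["ft_force"].round(2))
d={n:r.snapshot(n) for n in("top","scene")};pickle.dump(d,open("w4.pkl","wb"))
t=d["top"];img=t["color"].astype(int)
# white coaster blob near predicted
u,v=pr(t,o+S.apply([0,0,11]));print("pred px",u,v)
m0=(img.min(2)>190).astype(np.uint8);x0,y0=int(u)-30,int(v)-30
w=m0[y0:y0+60,x0:x0+60];n,lab,st,ce=cv2.connectedComponentsWithStats(w);i=1+st[1:,4].argmax();print("coaster px",ce[i]+[x0,y0],st[i])
# tray: dark floor+rim blob: brown rim
g=(img[:,:,0]-img[:,:,2]>40).astype(np.uint8);ys,xs=np.nonzero(g[160:240,320:390]);print("tray rim cols",xs.min()+320,xs.max()+320,"rows",ys.min()+160,ys.max()+160)
seg(*flip(30,0,45))
E
```

```text
[ 561.9 -336.9  112.6] [-10.1   0.    0. ] [-0.98  0.08 -2.54]
pred px 381.24581947387355 197.43936635685364
coaster px [383.01384615 197.09692308] [ 18  17  29  29 650]
tray rim cols 332 380 rows 175 239
travel [ 0.2    1.079 -1.242] ang [-3.694  0.654  0.011] err 0.0 dq [ 14. -20.  20. -17. -25.  11.] min [ -59.    7.   80.   12.   82. -139.] max [ -46.   27.  100.   29.  108. -128.]
```

{"api": "apply_moves", "payload": {
  "angular": [
    [-0.4,0.07,0],
    [-0.739,0.131,0.002],
    [-0.739,0.131,0.002],
    [-0.739,0.131,0.002],
    [-0.739,0.131,0.002],
    [-0.338,0.061,0],
    [0,0,0],
    [0,0,0],
    [0,0,0]
  ],
  "travel": [
    [0.03,0.18,-0.14],
    [0.03,0.2,-0.2],
    [0.03,0.2,-0.25],
    [0.03,0.2,-0.25],
    [0.03,0.2,-0.25],
    [0.03,0.2,-0.15],
    [0,0,-0.4],
    [0,0,-0.4],
    [0,0,0]
  ],
  "jaw": [0,0,0,0,0,0,0,0,0]
}}

```text
time: 12.78
tool_pos: [439.0, -269.7, 104.1]
tcp_rot: [164.8, -0.3, 170.0]
ft_force: [-0.0, -0.6, -2.6]
finger_gap: 20.4
grip_force: 78.6
```

```bash
sed -i 's/C=np.array(\[577,-254,5.\])/C=np.array([576,-250,5.])/' t2.py; python3 - <<'E'
from t2 import *; import pickle
s=log();o,S=spat();print(o.round(1),flip(30,0,12)[0],S.as_euler("ZYX",degrees=True).round(1),s["ft_force"].round(2),s["wrist_torque"].round(3))
d={n:r.snapshot(n) for n in("top","scene")}
a=cv2.resize(d["scene"]["color"][200:320,140:260],(480,480),interpolation=cv2.INTER_CUBIC)
b=cv2.resize(d["top"]["color"][150:230,325:405],(320,320),interpolation=cv2.INTER_CUBIC)
c=np.zeros((480,800,3),np.uint8);c[:,:480]=a;c[:320,480:]=b;cv2.imwrite("pics/m4.png",c[:,:,::-1])
a=None;q=np.array(s["joint_pos"])
q=seg(*flip(45,0,2),q=q);A=(45,0,2)
for B in [(60,5,2),(75,12,2),(90,20,2),(105,25,2)]:
    q=seg(*flip(*B),*flip(*A),q=q);A=B
E
```

```text
[ 561.4 -324.7   36. ] [ 562.46045308 -326.78658631   37.76794919] [-10.    0.3 -29.8] [-0.02 -0.62 -2.56] [-0.206  0.166 -0.024]
travel [ 0.094  0.55  -0.304] ang [-1.855  0.313 -0.002] err 0.0 dq [ 10.  -7.   7. -12. -10.  14.] min [ -45.    2.  102.   -0.   69. -129.] max [ -35.    9.  109.   12.   79. -115.]
travel [ 0.084  0.479 -0.071] ang [-1.847  0.326  0.   ] err 0.0 dq [ 12.  -3.   4. -16.  -4.  18.] min [ -35.   -1.  109.  -16.   65. -115.] max [-23.   2. 113.  -0.  69. -97.]
travel [ 0.081  0.461 -0.134] ang [-1.847  0.326  0.   ] err 0.0 dq [ 12.   3.   1. -17.   1.  20.] min [-23.  -1. 113. -33.  65. -97.] max [-11.   2. 115. -16.  66. -77.]
travel [ 0.08   0.456 -0.219] ang [-1.847  0.326 -0.   ] err 0.0 dq [ 10.   9.  -2. -14.   6.  18.] min [-11.   2. 113. -47.  66. -77.] max [ -1.  11. 115. -33.  72. -59.]
travel [ 0.073  0.416 -0.411] ang [-1.847  0.326  0.   ] err 0.0 dq [  8.  14.  -5. -10.   9.  14.] min [ -1.  11. 108. -57.  72. -59.] max [  7.  25. 113. -47.  81. -45.]
```

View pics/m4.png

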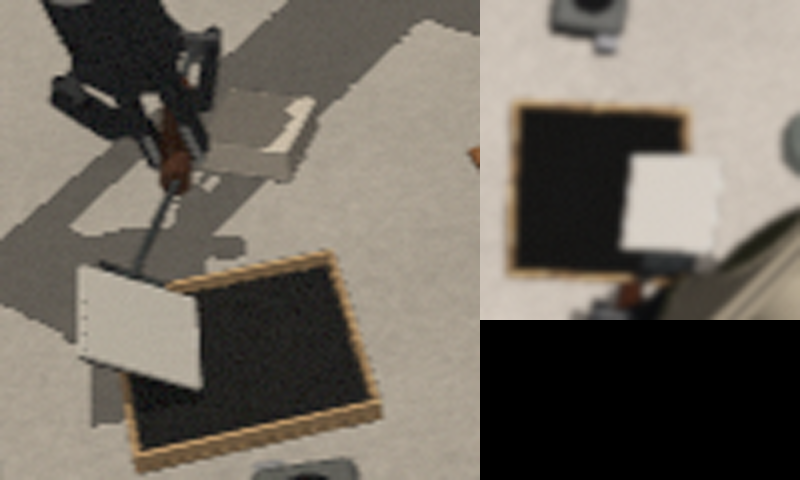

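{"api": "apply_moves", "payload": {
  "angular": [
    [0,0,0],
    [-0.618,0.104,0],
    [-0.618,0.104,0],
    [-0.618,0.104,0],
    [-0.616,0.109,0],
    [-0.616,0.109,0],
    [-0.616,0.109,0],
    [-0.616,0.109,0],
    [-0.616,0.109,0],
    [-0.616,0.109,0],
    [-0.616,0.109,0],
    [-0.616,0.109,0],
    [-0.616,0.109,0],
    [-0.616,0.109,0],
    [-0.616,0.109,0],
    [-0.616,0.109,0],
    [0,0,0],
    [0,0,0],
    [0,0,0]
  ],
  "travel": [
    [0,0,-0.2],
    [0.031,0.183,-0.035],
    [0.031,0.183,-0.035],
    [0.031,0.183,-0.035],
    [0.028,0.16,-0.024],
    [0.028,0.16,-0.024],
    [0.028,0.16,-0.024],
    [0.027,0.154,-0.045],
    [0.027,0.154,-0.045],
    [0.027,0.154,-0.045],
    [0.027,0.152,-0.073],
    [0.027,0.152,-0.073],
    [0.027,0.152,-0.073],
    [0.024,0.139,-0.137],
    [0.024,0.139,-0.137],
    [0.024,0.139,-0.137],
    [0,0,0],
    [0,0,0],
    [0,0,0]
  ],
  "jaw": [0,0,0,0,0,0,0,0,0,0,0,0,0,0,0,0,0,0,0]
}}

```text
time: 15.25
tool_pos: [457.6, -176.4, 61.9]
tcp_rot: [-120.0, 0.0, 170.0]
ft_force: [0.1, -0.9, -0.0]
finger_gap: 20.3
grip_force: 79.0
```

```bash
cat >> t2.py <<'E'
def traychk():
    d={n:r.snapshot(n) for n in("top","scene")}
    for n,(y0,y1,x0,x1) in {"top":(150,250,310,400),"scene":(250,330,150,245)}.items():
        img=d[n]["color"][y0:y1,x0:x1].astype(int)
        rim=((img[:,:,0]-img[:,:,2]>35)&(img[:,:,0]>90)).astype(np.uint8)
        wh=(img.min(2)>185).astype(np.uint8)
        k,lab,st,ce=cv2.connectedComponentsWithStats(rim);i=1+st[1:,4].argmax();x,y,w,h,a=st[i]
        print(n,"rim box",x+x0,y+y0,w,h,"white in box",wh[y:y+h,x:x+w].sum())
        sub=img[y:y+h,x:x+w].mean(2)[::max(1,h//22),::max(1,w//24)].round().astype(int)
        for row in sub: print(" ".join(f"{v:3d}" for v in row))
E
python3 - <<'E'
from t2 import *
s=log();o,S=spat();print(o.round(1),S.as_euler("ZYX",degrees=True).round(1),s["ft_force"].round(2),s["wrist_torque"].round(3),s["tool_pos"])
traychk()
E
```

```text
[ 573.2 -271.5   76.7] [ -10.   -0. -105.] [ 0.06 -0.9  -0.  ] [ 0.653 -0.088 -0.035] [ 457.57466161 -176.35057694   61.94554292]
top rim box 331 174 47 48 white in box 0
195 190 184 180 177 175 176 184 188 190 190 191 189 188 185 185 185 184 183 183 182 184 186 189 190 191 188 184 186 189 189 189 190 191 191 191 191 193 193 193 192 191 190 190 191 190 189
188 169 154 132 108 103 101 102 105 104 107 110 110 108 107 110 115 122 126 127 124 127 141 153 154 152 149 147 152 157 159 161 162 159 158 157 159 161 165 166 165 162 161 166 175 178 181
182 157 134 100  54  31  25  26  24  28  25  29  31  31  32  31  34  37  37  38  38  42  53  57  53  48  46  48  48  49  49  52  56  56  57  58  61  68  76  80  84  89  96 108 123 142 165
179 150 129  96  53  27  22  21  21  22  21  22  21  20  21  22  22  21  23  22  22  22  22  21  21  24  23  21  21  22  22  22  23  22  21  22  24  23  24  25  24  24  29  39  71 114 154
180 154 133 101  54  27  22  22  22  23  21  23  23  22  22  22  23  21  22  23  23  21  22  21  21  21  22  22  22  21  23  21  22  22  21  21  22  22  22  23  22  21  24  41  
[... 6845 characters left out ...]

160 161 157 134  86  35  34  33  36  32  27  30  33  36  65 128 150 118  91  87  89  87  95  75  94  86 107 152 158 162 162 163 160 165 166
164 161 158 136  91  35  35  31  34  45  96 149 142 100  86  89  90  95  82  75  84  85 114 164 159 162 161 163 167 164 160 164 163 160 161
159 162 157 153 115  64 131 148 127  88  90  87  88  93  84  97  86 103 123 162 162 164 158 154 156 153 164 164 164 162 160 159 162 163 165
157 162 162 155 102  89  88  86  95  88  89  86  87 102 151 158 159 152 161 166 159 158 159 157 159 156 158 161 151 129 126 145 156 160 162
162 159 162 161  93  79  87  83  90 128 161 161 157 160 160 157 159 159 156 135 134 129 105 112  80  89  96  97  95  94  94  95 161 167 166
```

{"api": "apply_moves", "payload": {
  "angular": [
    [0,0,0],
    [0,0,0],
    [0,0,0],
    [0,0,0],
    [0,0,0],
    [0,0,0]
  ],
  "travel": [
    [0,-0.05,0.3],
    [0,0,0.7],
    [0,0,0.9],
    [-0.5,0.5,0.9],
    [-0.8,0.5,0.4],
    [0,0,0]
  ],
  "jaw": [0,0,0,0,0,0]
}}

```text
time: 16.1
tool_pos: [404.4, -137.2, 190.9]
tcp_rot: [-120.0, 0.1, 170.1]
ft_force: [0.4, -0.0, -1.5]
finger_gap: 20.1
grip_force: 79.0
```

```bash
python3 - <<'E'
from t2 import *; import pickle
s=log();o,S=spat();print(o.round(1),S.as_euler("ZYX",degrees=True).round(1),s["ft_force"].round(2),s["joint_pos"].round())
d={n:r.snapshot(n) for n in("top","scene")};pickle.dump(d,open("w5.pkl","wb"))
for n,(y0,y1,x0,x1) in {"top":(172,224,329,380),"scene":(262,320,166,238)}.items():
    g=d[n]["color"][y0:y1,x0:x1].astype(int).mean(2)
    print(n)
    for row in g[::2,::2 if n=="scene" else 1]: print("".join(" .:-=+*#%@"[min(9,int(v/20))] for v in row))
    print()
# the gradient in floor vs coaster top
g=d["top"]["color"][172:224,329:380].astype(int)
for rr in(14,20,26,32,36): print(rr,g[rr].mean(1).round().astype(int).tolist())
for cc in(10,16,22,28): print("c",cc,g[:,cc].mean(1).round().astype(int).tolist())
E
```

```text
[ 520.2 -232.1  205.8] [-9.90e+00 -1.00e-01 -1.05e+02] [ 0.43 -0.   -1.47] [ 12.   4. 116. -53.  92. -54.]
top
@@@@@@@@@@@@@@@@@@@@@@@@@@@@@@@@@@@@@@@@@@@@@@@@@@@
@@@@@%%%%@@@@@@@@@@@@@@@@@@@@@@@@@@@@@@@@@@@@@@@@@@
@@@%#*+++++++++++++*****#########%%####%%%%%#%%%@@@
@@@#*=:................:::::::::::::::----===+*#%@@
@@%#*=:......................................:-+#%@
@@@#*=:...... ...............................:-+#@@
@@@#*=:..::...::..............................-+#%@
@@@#+-..:=-:.:::...:::........................-+#%@
@@@#+-..:-:....................::.............-+#%@
@@@#+-::::............ ........:::............-*%%@
@@@#+-::--:..................................:=*%@@
@@%#+:..::........... ........:-:.. .........:=*%@@
@@%#+::-:.....................:-:.............=*%@@
@@%#+--=-:......................... .... .....=*%%@
@@%#+::::..........    .......::..............=#%@@
@%#*=--:.... .....     ......:-:.... ........:=#@@@
@%#*+-=-:..........    ................ .....:=#@@@
@%#*=--=--:.......     ......::......... ....:=#@@@
@%#*+-:---::---::::::.......:::.. ...........:=#%@@
@
[... 2721 characters left out ...]
7, 129, 147, 175, 192, 192, 181]
c 16 [196, 194, 186, 157, 108, 58, 31, 22, 22, 22, 21, 24, 37, 46, 40, 26, 22, 22, 21, 23, 22, 22, 21, 22, 21, 23, 23, 21, 22, 22, 21, 21, 21, 21, 23, 36, 51, 48, 33, 22, 19, 18, 19, 19, 21, 43, 75, 105, 133, 138, 119, 92]
c 22 [193, 191, 182, 160, 124, 78, 37, 24, 21, 21, 22, 22, 22, 31, 35, 32, 27, 21, 19, 21, 21, 21, 21, 23, 21, 22, 21, 19, 15, 13, 12, 16, 13, 17, 20, 19, 31, 42, 39, 31, 28, 29, 31, 33, 34, 37, 42, 53, 60, 53, 72, 123]
c 28 [194, 195, 186, 170, 147, 100, 47, 26, 22, 22, 22, 22, 22, 22, 27, 35, 32, 25, 21, 22, 24, 26, 27, 28, 29, 28, 30, 29, 29, 29, 29, 29, 30, 31, 38, 46, 43, 40, 45, 42, 30, 24, 21, 22, 22, 35, 84, 126, 142, 172, 190, 193]
```

```bash
python3 - <<'E'
import m,numpy as np
m.full=lambda n,p:np.array(p,float)
# refine edges on enlarged gradient via saved images
import pickle
d=pickle.load(open("w5.pkl","rb"))
g=d["scene"]["color"][262:322,166:240].astype(int).mean(2).round().astype(int)
for rr in range(10,42,2): print(rr+262,g[rr,48:66].tolist())
for cc in(28,34,40,46,52,56): print("c",cc+166,g[26:48,cc].tolist())
P={"nearR":((224,294.5),(338.2,184.5)),"farR":((222.5,276),(334.8,207)),"nearL":((192.5,299),(361.5,187.5))}
for k,(s,t) in P.items():
    X,e=m.tri(s,t);print(k,X.round(1),round(e,1), m.atz("scene",s,14).round(), m.atz("top",t,14).round())
E
```

```text
272 [32, 32, 29, 34, 28, 31, 32, 31, 24, 53, 92, 122, 145, 155, 156, 156, 159, 164]
274 [35, 36, 37, 27, 31, 34, 37, 49, 56, 33, 53, 108, 138, 147, 161, 159, 159, 160]
276 [34, 36, 29, 34, 28, 35, 34, 57, 62, 39, 44, 75, 116, 136, 139, 153, 158, 161]
278 [28, 36, 32, 35, 36, 32, 34, 42, 62, 59, 34, 48, 106, 145, 155, 159, 155, 160]
280 [33, 31, 33, 33, 30, 37, 28, 31, 88, 96, 31, 30, 56, 111, 136, 144, 157, 162]
282 [32, 31, 25, 29, 34, 33, 35, 26, 100, 114, 25, 33, 44, 78, 120, 149, 160, 162]
284 [37, 36, 30, 30, 34, 33, 30, 32, 74, 88, 38, 30, 28, 73, 123, 147, 154, 158]
286 [35, 32, 36, 31, 32, 26, 36, 32, 59, 69, 53, 31, 29, 47, 71, 107, 132, 142]
288 [27, 30, 38, 29, 36, 37, 34, 30, 28, 65, 71, 33, 30, 33, 50, 91, 118, 143]
290 [37, 32, 35, 30, 35, 30, 35, 35, 32, 92, 104, 32, 31, 37, 30, 53, 100, 131]
292 [29, 31, 36, 35, 30, 29, 29, 36, 36, 105, 118, 30, 30, 37, 31, 44, 74, 115]
294 [32, 36, 32, 33, 36, 42, 72, 82, 68, 138, 151, 37, 16, 33, 28, 29, 50, 105]
296 [156, 140, 133, 129, 121, 98, 81, 68, 56, 39, 34, 36, 36, 32, 30, 29, 39, 56]
298 [26, 32, 30, 34, 32, 27, 31, 36, 37
[... 307 characters left out ...]
8, 32, 36, 30, 34, 32, 29, 28, 129, 129, 36, 38, 33, 28, 26, 29, 29, 33, 116, 119, 90]
c 206 [32, 34, 36, 34, 35, 29, 35, 37, 86, 159, 59, 31, 36, 38, 34, 32, 26, 34, 150, 87, 90, 86]
c 212 [38, 29, 36, 27, 34, 24, 30, 53, 184, 89, 31, 34, 33, 34, 36, 33, 66, 141, 90, 90, 80, 86]
c 218 [36, 33, 35, 34, 30, 32, 36, 197, 121, 35, 32, 34, 35, 36, 33, 119, 118, 86, 95, 100, 109, 158]
c 222 [28, 35, 32, 32, 36, 36, 68, 155, 56, 33, 37, 36, 35, 32, 95, 124, 88, 89, 92, 105, 158, 161]
nearR [ 627.6 -195.3    5.6] 0.1 [ 636. -197.   14.] [ 626. -194.   14.]
farR [ 542.1 -182.4   -2.3] 1.5 [ 560. -184.   14.] [ 539. -182.   14.]
nearL [ 617.7 -283.1    7.4] 0.5 [ 625. -283.   14.] [ 616. -283.   14.]
```

The code check shows the coaster turned over and flat in the tray. Its centre is about (+3,+23) mm from the tray's middle, and nothing is under its edges. Next I'll plan the hang.

```bash
cat >> t2.py <<'E'
POST=np.array([755,4,0.]);PSI=5
def Sh(tilt=0): return Rs(PSI)*Ro.from_matrix(np.array([[0,1,0],[0,0,-1],[-1,0,0]],float))*Ro.from_euler("y",tilt,degrees=True)
def hang(xs,z,dy=0,tilt=0):
    S=Sh(tilt);L=POST+Rs(PSI).apply([xs,dy,z]);return L-S.apply([-230,0,70]),S
def tp(org,S): p,R=tcp_for(org,S);return p
def org_at(p,S): return np.array(p)+7*tool(S).apply([0,0,1])-S.apply(G)
E
python3 - <<'E'
from t2 import *
q=np.array(r.sense()["joint_pos"])
for xs,z in[(-125,309),(-60,309),(-60,286)]:
    print(tp(*hang(xs,z)).round())
P1=[440,-150,300];S1=Rs(-10,0,-30)
q=seg(org_at(P1,S1),S1)
P2=[470,-110,330]
for mid in ([], [Rs(20,45,0)]):
    qq=q;a=(org_at(P1,S1),S1)
    for S in mid+[Sh()]:
        b=(org_at(P2,S),S);qq=seg(*b,*a,q=qq,n=16);a=b
b=hang(-125,309);qq=seg(*b,*a,q=qq,n=10);a=b
for h in[(-60,309),(-60,286)]:
    b=hang(*h);qq=seg(*b,*a,q=qq,n=6);a=b
E
```

```text
[626. -12. 209.]
[691.  -7. 209.]
[691.  -7. 186.]
travel [ 0.866 -0.301  2.754] ang [ 9.244 -1.617 -0.01 ] err 0.0 dq [-48. -15. -15.  67.   5. -61.] min [ -35.  -17.  100.  -53.   85. -114.] max [ 12.   4. 116.  14.  97. -54.]
travel [0.75 1.   0.75] ang [ 11.206   5.833 -10.022] err 0.0 dq [-27.  14.  21.  64.  11.  79.] min [ -62.  -11.   92.   14.   97. -114.] max [-35.  10. 121.  77. 116. -36.]
travel [0.75 1.   0.75] ang [3.066 5.792 2.014] err 0.0 dq [ 10.  47. -41.   0.  46.   5.] min [ -35.  -11.   60.   12.   97. -114.] max [ -25.   36.  100.   14.  143. -109.]
travel [0. 0. 0.] ang [  3.468   5.443 -12.361] err 0.0 dq [-37. -33.  61.  63. -35.  74.] min [ -62.    3.   60.   14.  109. -109.] max [-25.  37. 121.  77. 144. -36.]
travel [ 3.899  2.444 -3.015] ang [0. 0. 0.] err 0.0 dq [ 23.  22.  -9.  13. -19. -11.] min [-62.   3. 112.  77.  90. -47.] max [-40.  24. 121.  90. 109. -36.]
travel [1.619 0.142 0.   ] ang [0. 0. 0.] err 0.0 dq [ 5.  6. -8.  3. -4.  3.] min [-40.  24. 104.  90.  86. -47.] max [-35.  30. 112.  94.  90. -44.]
travel [ 0.     0.    -0.575] ang [0. 0. 0.] err 0.0 dq [ 0.  3. -1.  0.  0. -2.] min [-35.  30. 103.  94.  86. -46.] max [-35.  33. 104.  94.  86. -44.]
```

{"api": "apply_moves", "payload": {
  "angular": [
    [0.77,-0.135,-0.001],
    [0.77,-0.135,-0.001],
    [0.77,-0.135,-0.001],
    [0.77,-0.135,-0.001],
    [0.77,-0.135,-0.001],
    [0.77,-0.135,-0.001],
    [0.77,-0.135,-0.001],
    [0.77,-0.135,-0.001],
    [0.77,-0.135,-0.001],
    [0.77,-0.135,-0.001],
    [0.77,-0.135,-0.001],
    [0.77,-0.135,-0.001]
  ],
  "travel": [
    [0,0,0.5],
    [0,0,0.5],
    [0.087,-0.03,0.175],
    [0.087,-0.03,0.175],
    [0.087,-0.03,0.175],
    [0.087,-0.03,0.175],
    [0.087,-0.03,0.175],
    [0.087,-0.03,0.175],
    [0.087,-0.03,0.175],
    [0.087,-0.03,0.175],
    [0.087,-0.03,0.175],
    [0.087,-0.03,0.175]
  ],
  "jaw": [0,0,0,0,0,0,0,0,0,0,0,0]
}}

```text
time: 17.7
tool_pos: [439.7, -151.3, 299.2]
tcp_rot: [164.9, -0.1, 170.0]
ft_force: [-0.4, 0.5, -1.6]
finger_gap: 19.9
grip_force: 78.9
```

{"api": "apply_moves", "payload": {
  "angular": [
    [0.56,0.292,-0.501],
    [0.56,0.292,-0.501],
    [0.56,0.292,-0.501],
    [0.56,0.292,-0.501],
    [0.56,0.292,-0.501],
    [0.56,0.292,-0.501],
    [0.56,0.292,-0.501],
    [0.56,0.292,-0.501],
    [0.56,0.292,-0.501],
    [0.56,0.292,-0.501],
    [0.56,0.292,-0.501],
    [0.56,0.292,-0.501],
    [0.56,0.292,-0.501],
    [0.56,0.292,-0.501],
    [0.56,0.292,-0.501],
    [0.56,0.292,-0.501],
    [0.56,0.292,-0.501],
    [0.56,0.292,-0.501],
    [0.56,0.292,-0.501],
    [0.56,0.292,-0.501]
  ],
  "travel": [
    [0.0375,0.05,0.0375],
    [0.0375,0.05,0.0375],
    [0.0375,0.05,0.0375],
    [0.0375,0.05,0.0375],
    [0.0375,0.05,0.0375],
    [0.0375,0.05,0.0375],
    [0.0375,0.05,0.0375],
    [0.0375,0.05,0.0375],
    [0.0375,0.05,0.0375],
    [0.0375,0.05,0.0375],
    [0.0375,0.05,0.0375],
    [0.0375,0.05,0.0375],
    [0.0375,0.05,0.0375],
    [0.0375,0.05,0.0375],
    [0.0375,0.05,0.0375],
    [0.0375,0.05,0.0375],
    [0.0375,0.05,0.0375],
    [0.0375,0.05,0.0375],
    [0.0375,0.05,0.0375],
    [0.0375,0.05,0.0375]
  ],
  "jaw": [0,0,0,0,0,0,0,0,0,0,0,0,0,0,0,0,0,0,0,0]
}}

```text
time: 20.2
tool_pos: [469.7, -111.0, 328.2]
tcp_rot: [-74.3, -89.8, -55.7]
ft_force: [-1.0, 0.1, -1.2]
finger_gap: 20.2
grip_force: 79.1
```

```bash
python3 - <<'E'
from t2 import *
s=log();o,S=spat();print(s["tool_pos"].round(1),np.degrees((Sh()*S.inv()).as_rotvec()).round(1),s["ft_force"].round(2),s["finger_gap"])
seg(*hang(-140,309))
E
```

```text
[ 469.7 -111.   328.2] [-0.2 -0.1  0.1] [-1.    0.1  -1.24] 20.172926328038184
travel [ 3.534  2.437 -2.97 ] ang [-0.019 -0.013  0.01 ] err 0.0 dq [ 21.  20.  -7.  12. -18. -12.] min [-62.   3. 114.  77.  91. -47.] max [-41.  23. 121.  89. 109. -36.]
```

{"api": "apply_moves", "payload": {
  "angular": [
    [0,0,0],
    [0,0,0],
    [0,0,0],
    [0,0,0],
    [0,0,0],
    [0,0,0],
    [0,0,0],
    [0,0,0],
    [0,0,0],
    [0,0,0],
    [0,0,0]
  ],
  "travel": [
    [0.3,0.24,-0.25],
    [0.4,0.244,-0.3],
    [0.4,0.244,-0.33],
    [0.4,0.244,-0.33],
    [0.4,0.244,-0.33],
    [0.4,0.244,-0.33],
    [0.4,0.244,-0.33],
    [0.4,0.244,-0.33],
    [0.3,0.244,-0.25],
    [0.134,0.245,-0.19],
    [0,0,0]
  ],
  "jaw": [0,0,0,0,0,0,0,0,0,0,0]
}}

```text
time: 21.58
tool_pos: [610.8, -11.3, 209.3]
tcp_rot: [-42.7, -89.9, -87.1]
ft_force: [0.2, -0.2, -2.8]
finger_gap: 20.3
grip_force: 79.0
```

```bash
python3 - <<'E'
from t2 import *; import pickle
s=log();o,S=spat();L=o+S.apply([-230,0,70]);print(s["tool_pos"].round(1),"loop",L.round(1),s["ft_force"].round(2))
d={n:r.snapshot(n) for n in("top","scene","wrist")};pickle.dump((s,d),open("w6.pkl","wb"))
for n in("top","scene"):
    t=d[n];u,v=pr(t,L);a,b=pr(t,POST+Rs(PSI).apply([-87,0,312]));c=pr(t,POST+[0,0,330])
    print(n,"loop",u.round(1),v.round(1),"tip pred",a.round(1),b.round(1),"post",c.round(1))
    x0,x1=int(min(u,a,c[0]))-16,int(max(u,a,c[0]))+17;y0,y1=int(min(v,b,c[1]))-16,int(max(v,b,c[1]))+17
    print("x0",x0,"y0",y0)
    for i,row in enumerate(t["color"][y0:y1,x0:x1].astype(int).mean(2)): print(f"{y0+i:3d} "+"".join(" .:-=+*#%@"[min(9,int(k/20))] for k in row))
E
```

```text
[610.8 -11.3 209.3] loop [615.3  -6.  308.9] [ 0.24 -0.22 -2.78]
top loop 288.4 169.5 tip pred 288.1 153.2 post [286.3 125.4]
x0 270 y0 109
109 ::----::..:-----::..:------:..:----
110 .................................::
111 ...................................
112 ...................................
113 ...................................
114 .......... ........................
115 ...................................
116 +++++++++=============-::::::::::::
117 %%%%%%%%%%%%%%%%%%%%%#**+++++++++++
118 @@@@@@@@@@@@@@@@@@@@@@@%%%%%%%%%%%%
119 @@@@@@@@@@@@@@@@@@@@@@@@@@@@@@@@@@@
120 @@@@@@@@@@@@@@@@@@@@@@@@@@@@@@@@@@@
121 @@@@@@@@@@@@@@@@@@@@@@@@@@@@@@@@@@@
122 @@@@@@@@@@@@@@@@@@@@@@@@@@@@@@@@@@@
123 @@@@@@@@@@@@@@@%%#%%@@@@@@@@@@@@@@@
124 @@@@@@@@@@@@@@@#*+*#%@@@@@@@@@@@@@@
125 @@@@@@@@@@@@@@%*=-=*%@@@@@@@@@@@@@@
126 @@@@@@@@@@@@@@#+---+#@@@@@@@@@@@@@@
127 @@@@@@@@@@@@@%#+---+#@@@@@@@@@@@@@@
128 @@@@@@@@@@@@@%#=-::=#@@@@@@@@@@@@@@
129 @@@@@@@@@@@@@%#=:.:=#@@@@@@@@@@@@@@
130 @@@@@@@@@@@@@@#=:..=#@@@@@@@@@@@@@@
131 @@@@@@@@@@@@@%#=:.:=#@@@@@@@@@@@@@@
132 @@@@@@@@@@@@@%#=:::=#@@@@@@@@@@@@@@

[... 4906 characters left out ...]
:::::-=++*#%%%#%%%
216 .:......................-*##%#%%%*-::.::::.:-==++*#%%%%#%
217 :::::...................:+#%%%%%%#*:::::::::+#*=+**###%%#
218 :::::::.---:.............=#%%%%%%%#+..::::.-*%*=*#**##%%%
219  ..:::.:=**+--::.........+##%%%%#%%*-.:::::-*%%*===*##%%%
220 :-:.....:======+*--::....=#%%####%%%*..::::-*%%%*=**+*#%%
221 :::.....:..:-===++***= .:*%%%%%##%%#+.:::::-*#%%#*=++**##
222 ..:::.......::::--==++:.=#%%%%%%%%%#+:::::.-*%%%%%#=+***#
223 .......... ....::::-==*%#%#%%%%%####+::::::-*%%%%%%#=+**+
224 ...................-==*%%%%%%%%%%%##+::::::-*%%%%%%%#=+*#
225 ...................-==*%%%#%%%%%#%%#+::::::=#%%%%%%#%**#*
226 ........::.........-==*%%%#%%%%%%%%#+::::::=#%%%#%#%%*==*
```

{"api": "apply_moves", "payload": {
  "angular": [
    [0,0,0],
    [0,0,0],
    [0,0,0],
    [0,0,0],
    [0,0,0],
    [0,0,0],
    [0,0,0],
    [0,0,0],
    [0,0,0]
  ],
  "travel": [
    [0.249,0.022,0],
    [0.249,0.022,0],
    [0.249,0.022,0],
    [0.249,0.022,0],
    [0.249,0.022,0],
    [0.249,0.022,0],
    [0.249,0.022,0],
    [0.249,0.022,0],
    [0,0,0]
  ],
  "jaw": [0,0,0,0,0,0,0,0,0]
}}

```text
time: 22.85
tool_pos: [691.3, -5.3, 210.4]
tcp_rot: [41.8, -89.9, -171.6]
ft_force: [0.1, 0.4, -2.1]
finger_gap: 20.0
grip_force: 79.1
```

{"api": "apply_moves", "payload": {
  "angular": [
    [0,0,0],
    [0,0,0],
    [0,0,0],
    [0,0,0],
    [0,0,0]
  ],
  "travel": [
    [0,0,-0.1],
    [0,0,-0.15],
    [0,0,-0.15],
    [0,0,-0.1],
    [0,0,0]
  ],
  "jaw": [0,0,0,0,0]
}}

```text
time: 23.48
tool_pos: [690.6, -5.4, 189.6]
tcp_rot: [-28.6, -89.9, -101.2]
ft_force: [0.2, 0.4, -1.2]
finger_gap: 20.4
grip_force: 79.1
```

```bash
cat > asc.py <<'E'
from t2 import *
def show(names=("top","scene"),pad=22):
    s=r.sense();o,S=spat();L=o+S.apply([-230,0,70]);print(s["tool_pos"].round(1),"loop",L.round(1),s["ft_force"].round(2),s["wrist_torque"].round(2))
    for n in names:
        t=r.snapshot(n);u,v=pr(t,POST+Rs(PSI).apply([-60,0,290]));print(n,"loop",pr(t,L).round(1))
        x0,y0=int(u)-pad,int(v)-pad
        print("x0",x0)
        for i,row in enumerate(t["color"][y0:y0+2*pad,x0:x0+2*pad].astype(int).mean(2)): print(f"{y0+i:3d} "+"".join(" .:-=+*#%@"[min(9,int(k/20))] for k in row))
E
python3 -c "
from asc import *
show()"
```

```text
[690.6  -5.4 189.6] loop [ 6.951e+02 -1.000e-01  2.892e+02] [ 0.16  0.38 -1.21] [-0.56  0.49 -0.02]
top loop [287.2 146.9]
x0 265
124 @@@@@@@@@@@@@@@@@@@%#*+*#%@@@@@@@@@@@@@@@@@@
125 @@@@@@@@@@@@@@@@@@@%*=-=*%@@@@@@@@@@@@@@@@@@
126 @@@@@@@@@@@@@@@@@@%#+---+#@@@@@@@@@@@@@@@@@@
127 @@@@@@@@@@@@@@@@@@%#+---=#@@@@@@@@@@@@@@@@@@
128 @@@@@@@@@@@@@@@@@@%#=:::=#@@@@@@@@@@@@@@@@@@
129 @@@@@@@@@@@@@@@@@@%*=:.:=#@@@@@@@@@@@@@@@@@@
130 @@@@@@@@@@@@@@@@@@%*=:..=#@@@@@@@@@@@@@@@@@@
131 @@@@@@@@@@@@@@@@@@%*=:.:=#@@@@@@@@@@@@@@@@@@
132 @@@@@@@@@@@@@@@@@@%*=:::=#@@@@@@@@@@@@@@@@@@
133 @@@@@@@@@@@@@@@@@@%#=:::=#@@@@@@@@@@@@@@@@@@
134 @@@@@@@@@@@@@@@@@@@#=:::=#@@@@@@@@@@@@@@@@@@
135 @@@@@@@@@@@@@@@@@@@#=:::=#%@@@@@@@@@@@@@@@@@
136 @@@@@@@@@@@@@@@@@@%#=::-=*%%%%%%%%%%%%@@@@@@
137 @@@@@@@@%%%%%%%%%%#*-:::-+********++*#%@@@@@
138 @@@@@@%#********+++=:.:::-====------=*%@@@@@
139 @@@@@%#+=====------:..::::----------=*%@@@@@
140 @@@@@%*=----------::..::::::-:::-----*%@@@@@
141 @@@@@%*=----------::..:::::::-:------*%@@@@@
142 @@@@@%*=-----------:..:::::----------+%@@@@@
143 @@@@@%*=----------:::.::::::-:-----
[... 2673 characters left out ...]
.:::::-*%*=*#*
219 %%%%%%#%%%#%%#%#+-::::::.::.--.:::::-*%%#==+
220 ###=-+#%%%%%%%%%%*-::::::...=+.:::::-*%%%*=*
221 ##=:..-*#%%%##%%%%#+....::-:--::::::-*%%%%*=
222 **-:::::+#%%%#%#%%#+.::...::--.::::.-*%%%%%#
223 +=:..::::-*%%#%%%%#+..::..:.--::::::-*%%%%%%
224 =-::-::::::+#%%%%%#+........--::::::-*%#%%%%
225 =---:..:::::-*%%%%#+........--.:::::=#%%%%%%
226 ==--::...:::::+#%%#+........=+:.::::=#%%%%%#
227 ::----:....::::-*%#+........=+:::::.=#%%%%%%
228 :::::::.....::::-*#+.....:..=+:::::.=#%%%%%%
229 :.:::::......:...-++........=+::::::=#%%%%%%
230 :::::::::........-++........=+::::::=#%%%%%%
231 .....::::...::...-++..:.....=+::::::=#%%%%%%
232 ..........:::::::-++........--::::::+%%%%%%%
```

{"api": "apply_moves", "payload": {
  "angular": [
    [0,0,0],
    [0,0,0],
    [0,0,0]
  ],
  "travel": [
    [0,0,-0.06],
    [0,0,-0.06],
    [0,0,0]
  ],
  "jaw": [0,0,0]
}}

```text
time: 23.95
tool_pos: [690.9, -5.5, 185.7]
tcp_rot: [27.9, -89.9, -157.8]
ft_force: [-1.0, -0.4, 1.0]
finger_gap: 20.0
grip_force: 79.1
```

{"api": "apply_moves", "payload": {
  "angular": [
    [0,0,0],
    [0,0,0],
    [0,0,0],
    [0,0,0],
    [0,0,0],
    [0,0,0],
    [0,0,0],
    [0,0,0],
    [0,0,0],
    [0,0,0]
  ],
  "travel": [
    [0,0,0],
    [0,0,0],
    [0,0,0],
    [0,0,0],
    [-0.2,-0.24,0],
    [-0.35,-0.42,0],
    [-0.4,-0.48,0],
    [-0.5,-0.6,0],
    [-0.5,-0.6,0],
    [0,0,0]
  ],
  "jaw": [0.3,0.6,0.6,0.6,0.6,0.6,0.6,0.6,0.6,0.6]
}}

```text
time: 25.2
tool_pos: [612.0, -101.5, 185.6]
tcp_rot: [38.2, -89.9, -168.3]
ft_force: [0.6, 0.8, 0.5]
finger_gap: 51.3
grip_force: 0.0
```

```bash
python3 -c "
from asc import *
show(('scene',),26)
import pickle
t=r.snapshot('scene');pickle.dump(t,open('w7.pkl','wb'))
c=t['color'][228:320,270:350].astype(int).mean(2)
for i,row in enumerate(c[::2]): print(228+2*i,''.join(' .:-=+*#%@'[min(9,int(k/20))] for k in row))
"
```

```text
[ 612.  -101.5  185.6] loop [616.4 -96.2 285.2] [0.57 0.75 0.54] [-0.38  0.3   0.02]
scene loop [252.8 203.1]
x0 272
185 ================*%%%%%%%%%%%%%%%%%%%%%%%%%%%%%%%%%%%
186 ===============*%%%%%%%%%%%%%%%%%%%%#%%%%%%%%%%%%%%%
187 ===============*%%%%%%%%%%%%%%%%%%%%%%%%%%%%%%%%%%#+
188 ==============*%%%##%%%%%%%%%%%%%%%%%%%%%%%%%%%%#+==
189 =============*%%%%%%%%%%%%%%%%%%#%%%%%%%%%%%%#*+====
190 ============*%%%%%%%%%%%#%%%%%%%%%%%%%%%%%%%%#======
191 ===========*%%%%%%%%%%%#%%%%%%%%%%%%%%%%%%%%%*---===
192 ==========*%%%%%%%%%%%%%%%%%%#%%%%%%%%%%#%%%%%*---==
193 =========*%%%%%%%%%%%%#%%%%#**#%%%%%%%%%%%%%%%%%*---
194 ========*%%%%%%%%%%%%%%%%%#+-=+*%%%%%%%%%%%%%%%%#*=:
195 =======*%%%%##%%##%%%%%%%#=---==*%#%%%%%%%%%%%%%%%%*
196 ======*%%%#%%%%%%%%%%#%%%*---=-==*###%%%%%%%%%#%%%%%
197 =====*%%%##%%%%%%%%#%#*#%*:-----==*%###%%#%%%%%%%%%%
198 ====*%%%%#%%%%%###%%*--*%#=:---==-=*%%###%%%%%%%%%%%
199 ===*%%%%##%%%%%#####*--=#%*::---=--=*%%#%%#%%%%%##%%
200 ==*%%%%%%%%%%%%%##%#*:-=**=::---=---+#%%%%%%%%#%##%%
201 =*%%%%%%%%%%%%%%#%%#*=--**==-::----=-+#%%##%%%%%%#%%
202 *%%%%%%%%%
[... 5190 characters left out ...]
%#%%%%%%%###%%%%%%##
304 %%%%%%%%*--------------------:....::::::-----------------*%%############%%%%#%%#
306 %%%%%%%%%*-:-------------------::..::::::-----------------=*%####%%#%#%#%###%%##
308 %%%%%%%%%%*::-------------------:::::::::-------------------+####%#%##%####%####
310 %%%%%%%%%%%*::-------------------:.:::::---------------------=*%%##%%#%%######%#
312 %%%%%%%%%%%%#=:-----------------:...:.::----------------------=*%%%%%##%%%######
314 %%%%%%%%%%%%%%*::----------------:::..::------------------------=########%######
316 #%%%%%%%%%%%%%%*::----------------------------------------------:+##%%%%%%%%%%%%
318 #%%%%%%%%%%%%%%%*::---------------------------------------::::::-*%%%###%%%%%###
```

{"api": "apply_moves", "payload": {
  "angular": [
    [0,0,0],
    [0,0,0],
    [0,0,0],
    [0,0,0],
    [0,0,0],
    [0,0,0],
    [0,0,0],
    [0,0,0],
    [0,0,0],
    [0,0,0],
    [0,0,0],
    [0,0,0],
    [0,0,0],
    [0,0,0],
    [0,0,0],
    [0,0,0],
    [0,0,0],
    [0,0,0],
    [0,0,0],
    [0,0,0]
  ],
  "travel": [
    [-0.5,-0.2,0.2],
    [-0.5,-0.2,0.2],
    [-0.5,-0.2,0.2],
    [0,0,0],
    [0,0,0],
    [0,0,0],
    [0,0,0],
    [0,0,0],
    [0,0,0],
    [0,0,0],
    [0,0,0],
    [0,0,0],
    [0,0,0],
    [0,0,0],
    [0,0,0],
    [0,0,0],
    [0,0,0],
    [0,0,0],
    [0,0,0],
    [0,0,0]
  ],
  "jaw": [0.6,0.6,0.6,0.6,0.6,0.6,0.6,0.6,0.6,0.6,0.6,0.6,0.6,0.6,0.6,0.6,0.6,0.6,0.6,0.6]
}}

```text
time: 27.8
tool_pos: [552.8, -123.1, 209.4]
tcp_rot: [25.6, -89.9, -155.5]
ft_force: [-0.1, -0.1, 0.2]
finger_gap: 50.9
grip_force: 0.0
```

```bash
python3 -c "
from asc import *
import pickle
t=r.snapshot('scene');o=pickle.load(open('w7.pkl','rb'));w5=pickle.load(open('w5.pkl','rb'))
f=lambda a:a['color'].astype(int).mean(2)
D=np.abs(f(t)-f(o))>40
print('ring/handle changed px',D[200:300,288:325].sum(),'tray vs w5',(np.abs(f(t)-f(w5['scene']))>40)[262:320,166:238].sum())
c=f(t)[200:294,284:330]
for i,row in enumerate(c[::2]): print(200+2*i,''.join(' .:-=+*#%@'[min(9,int(k/20))] for k in row))
print(r.sense()['ft_force'],r.sense()['time'])
"
```

```text
ring/handle changed px 0 tray vs w5 395
200 %%%#####*:--**=:::---=--+#%#%#########%#%%%%#%
202 %#%%%####+:-+#%*=::-------*%%####%#%###%%#%###
204 %%######%*=--==----:::--=--=*#######%%%%#%#%%%
206 ######%###*:--::==:::::--=---+###%%##%#%#%%%%%
208 #########*--:::-*##*::::----::=*#%%%%####%#%%#
210 ########+::=**=:-=*#=::-----==+##%%%##%%%####%
212 #######+::+%###*:----::-------***#####%######%
214 ######*-:=*#####*=:--:.::::.:-=+***#######%%##
216 %%####*:-*##%##%#*=::::::::::===++*##%%##%#%%%
218 %#####*-:+#%%%%#+::--.::::::-*%*=*#**###%%%%%#
220 %%%%%%*-:.:--..::-*%%*.::.:.-*%%%*=**+*#%%%%%#
222 #%%%####*=:::::.::=*#+.:::::-*%#%%%*=+***#%%%#
224 %%%%%%%%%*=.:::...=##+..::::-*%%%%%%%*=+*##%%%
226 #%%%%#%%%*-.......=##+::::::=#%#%%%##%*==*%%%%
228 %%%%%#%%%#-.......=##+:..:.:=#%%%%%%%###*=*%%%
230 %%##%%%%%*=.......=##+.:::::=#%%%%%##%#%##%%#%
232 %%%%%%%%%*:.......+%*-::::::+%%%%%%%%%#%%#%#%%
234 #%%%%%%%%*:.......+%#=::::::+%%%%%%%%%%%#%%%%%
236 %%%%%%%%%*:.......+%*=:::::.+%%%%%%%%%%#%%%%%%
238 %%%%%%%%%*:...:...+%#=::::::+%%%%%%%%%%%%%%%%%
240 %%%%%%%%%*:......:+%*=::::.:*#%%%%%%
[... 680 characters left out ...]
#%%%%%%%%%%%%%####+:::::.::.:..::..:*%%%%%%%
270 #%%###%%###%%##%%%%#+:::::::.......:::+%%%%%%%
272 %%%%%#%%##%%%%%%%%%#+.::::::...:.:.::-*%%%%%%%
274 %#%#%%%%%%#%%%%%%%%#=.:::::::::::::..-*%%#####
276 %%%%%%######%%%%#%%#=:::::.:....::::.=##%###%%
278 ##%%%%%%%%%%%%%%%%%#-:::::.::..::::..=#%%%%%%%
280 #%%###%%%%%%%%%%%%%#=:::::..::..:::::+%%%%%###
282 %%%#%%%%#%%%#%%%%%%*::::::.::.:::::.:+%%%%%%%%
284 #%%%%%%%%%%%%%%%%%%*::::::.::.:.::.::*%%%%%%#%
286 %%%%#%%%%%%%%%%%%%%*::::::=#*::...:::+#%#%###%
288 %%%%%%%%%%%%%%%%%%%*:..::.+*=*#+-:::-*#%%%%%%%
290 %%%%%%%%%%%%%%%%%%%*-:::::-===-------*%%%%%%%#
292 %%%%%%%%%%%%%%%%%%%*::::..:--------*#%%%%%%%%%
[-1.52884895 -0.31444217 -0.43141571] 27.85
```

```bash
python3 -c "
from h import *
print(r.hand_in())"
```

```text
the job is handed in; nothing more can be done
None
```

The job is handed in at about 28 s of the 72 s. By the last image checks, the coaster lay flat in the tray with its rubber back up, about 23 mm off centre, and the spatula hung still by its loop on the hook. I did not recheck the coaster after the hang, when the tray part of the image had changed, probably from the arm's shadow.

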